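# Seat the sanding block and bring the edge slicker over it

## Robot

A 6-joint arm with a two-finger parallel gripper is mounted at the origin on a cart in front of the work surface, level with it; the furniture and walls round the work are solid. World frame = base frame: x ahead of the robot, y to its left, z up, the work surface at z = 0. Lengths are in mm, angles in rad, forces in N, time in s.
With the tool pointing down it reaches from about 275 to 750 mm from the base axis. Payload 10.2 kg.
Tool frame: the origin (TCP) lies at the very end of the fingers, on their centre line; the grasp point (between the pads) lies 19 mm behind it; z points along the fingers, y is the direction in which the jaws open and shut (so a half turn about z gives the same grasp; the last joint's range is limited). The gripper opens to 85 mm and grips with 20 to 120 N. Pads are 22 mm wide; open, the fingers measure 114 mm over their backs; the gripper's body (76 mm by 85 mm) begins 54 mm behind the grasp point. The pads swing forward as they close: fully open they stand 13 mm farther back than shut.
Start: joints at [1.102, 0.313, 1.498, -0, 1.331, -0.223], TCP at [127.762, 509.223, 231.294] pointing down, gripper open.
Joint ranges: [-2.94, 2.94], [-0.97, 2.17], [0.19, 2.56], [-1.23, 4.37], [0.02, 3.11], [-2.88, 2.88]. Speed limits (rad/s): [2.39, 2.39, 3.01, 3.14, 3.14, 3.14].

## Interface

Orientations are given as a unit quaternion [w, x, y, z].
In Python, from rig import readout, cams, finish_job gives the robot as it stands. The module is installed in compiled form; this text tells all that it offers.
- The arm moves only by the tool carry_out, never from a script. Its argument "steps" is one flat list of numbers, 7 for each row, row after row: the shift along the tool's x, y, z in cm, then the turn, a rotation vector about the tool's x, y, z in units of 5 degrees (1.0 is 5 degrees), then the opening, from -1 (shut) to 1 (fully open), so that 0 is half open. In form: [x, y, z, ax, ay, az, hand, x, y, z, ax, ay, az, hand, ...]. A call has 1 to 20 rows; each row shifts and turns the commanded pose from where the row before left it, along the tool's axes as they then stand; what a row does not reach is not made up. A row lasts 1/12 s, in which the tool goes at most 41.7 mm and 7.16 degrees, less where a joint would pass 70% of its speed; a pose out of reach is approached as far as the arm can. A call with a gripper value outside its range is refused whole. The fingers move at their own pace and stop on an object; "grip_force" is the grip in N (left out, the last holds). Time passes only in rows, so rows that do not move let the fingers close. It gives the time, the measured TCP pose, the force and the opening at its end, in the units of the state.
- readout.sense(): the state, without advancing time (a new reading comes with each control period).
- cams.capture(name): name is "side" or "top"; returns the picture (420x560x3 uint8, red, green, blue); there is no depth.
- cams.calibration(name): a dict with "fx", "fy", "cx", "cy" (pixels), "R" (3x3) and "t" (3): a world point X has camera coordinates R X + t. Camera axes: x right, y down, z forward; pixel columns grow to the right and rows downward; lengths in mm; the calibration is good to about 2 mm. A picture is of the moment at which its call begins. calibration takes no time and is no camera call.
- finish_job(): hands the job in, once; it reports no verdict.
The state is a dict: "time_s": time; "joints": joint angles; "dq": joint speeds; "tau": joint torques, N m; "eef_pos": TCP position; "ee_rot": TCP orientation; "force": force on the tool from outside, world axes, zero at the start; "wrist_torque": the same for the moment, N m; "grip_width": opening from 0.0 (shut) to 1.0 (fully open).
Only numpy, scipy, OpenCV 4.12 (cv2) and the standard library are available. Lean on these libraries where they do the work, as an engineer would, in place of code of your own. Each camera call takes 0.05 s, during which the arm holds its last target.

## Task

The nose of the wooden edge slicker is to be dressed: first put the blue sanding block flat and fully home in the shallow pocket of the light wooden holder and let go of it. Then draw the brown slicker out of its upright slot in the tool stand, lean it over to about 45 degrees with the nose still the lower end, and hold it so that the nose hangs over the middle of the sanding block, about 4 cm clear above it. Finish while still holding the slicker still in that position, touching the block with nothing, and leave the bone folder, beeswax, buckle and tape measure where they are.

Things in the scene. Friction and masses are not known exactly. Their poses are not given: they have to be found in the camera images.
- block_center (a point): Centre of the loose blue sanding block, a plain box 85 x 35 x 28 mm (its x, y, z), about 50 g, lying flat on the table at the start, 28 mm high, so this point starts 14 mm above the table. Long side along x; it may go into the pocket either way round. Grasp it across its 35 mm width.
- pocket (a point): Centre of the pocket's floor in the holder, a light wooden board 135 x 80 mm and 12 mm high, fixed to the table. The pocket is rectangular, 88.5 mm along x and 38.5 mm along y, open at the top, its floor 4 mm above the table and its walls 8 mm high. A seated block has its centre 14 mm above this point and its top 20 mm above the holder's rim.
- slicker_center (a point): Centre of the loose edge slicker, a brown turned wooden stick 101 mm long, 22 mm wide (its x) and 16 mm thick (its z), about 30 g. Its y axis runs along its length from the nose to the butt end, so at the start y points up (within about 5 degrees: it stands a little loose in its slot). It stands nose down in its slot with 40 mm of its length inside and 61 mm standing out; its top is then 109 mm above the table and this point 58 mm. Grasp it near the top, where it stands out.
- slicker_nose (a point): The tip of the slicker's nose, the lower end at the start: 50.5 mm from slicker_center along minus y. Axes as slicker_center.
- slot_mouth (a point): Centre of the mouth of the slicker's slot in the tool stand, a wooden block 150 x 60 mm and 48 mm high, fixed to the table. The slot is 25 mm (x) by 19 mm (y) and 40 mm deep, open at the top. z is up; the stand's second slot, with the bone folder, lies 90 mm from here along plus x.
- folder_center (a point): Centre of the ivory coloured bone folder, a slim stick 141 x 17 x 13 mm that stands upright in the second slot of the tool stand, its top 149 mm above the table. To be left alone. Also keep clear of the fixed desk lamp at the left: its head spans x 0.46 to 0.51 m, y 0.35 to 0.55 m, z 0.35 to 0.43 m, its post and base lie farther left.
- wax: Round yellow cake of beeswax, 48 mm in diameter and 16 mm high, lying on the table; origin at the centre of its underside. To be left alone.
- buckle: Brass coloured belt buckle frame, 42 x 50 x 9 mm, lying on the table; origin at the centre of its underside. To be left alone.
- tape: Teal tape measure, 64 x 80 x 25 mm, lying on the table; origin at the centre of its underside. To be left alone.
Not all that is in view belongs to the job. What is shaped like the part that bears slicker_center but red or yellow is not meant. There is more than one size of the part that bears pocket; the job needs the larger.

How it is judged (in metres and radians):
On the way, in this order (a step that is already met when the one before it is completed fails the run):
1. the sanding block lies flat in the pocket, released (z of block_center in the frame of pocket between 0.0115 and 0.0165 m and horizontal distance between block_center and pocket below 0.005 m and angle between block_center's own z axis and vertical below 0.06 rad and angle between the x axis of block_center and the x axis of pocket, either way round below 0.08 rad and contact force between the fingers and sanding_block below 0.05 N), for 0.2 s.
2. the slicker is drawn clear of its slot, held by the fingers (z of slicker_nose in the frame of slot_mouth above 0.005 m and contact force between the fingers and slicker above 0.3 N), for 0.1 s.
At the end, for the whole second after the job is handed in: Block seated and untouched (within 5 mm and 0.08 rad of the pocket, centre 14 +-2.5 mm above its floor, tilt under 0.06 rad); slicker held still by the fingers alone, 30 to 60 degrees off vertical, nose the lower end, within 25 mm of the block's centre seen from above, 15 to 75 mm above its top (all of step 1 and angle between slicker_center's own y axis and vertical between 0.52 and 1.05 rad and horizontal distance between slicker_nose and block_center below 0.025 m and z of slicker_nose in the frame of pocket between 0.043 and 0.103 m and contact force between the fingers and slicker above 0.3 N and contact force between each of slicker, the arm and sanding_block below 0.05 N and contact force between slicker and stand below 0.05 N and contact force between slicker and holder below 0.05 N and linear speed of slicker below 0.03 m/s); the arm keeps its last pose, push and grip.
It fails at once if the bone folder is pushed over or pulled out of its slot (distance of folder_center from where it was at the start of the episode above 0.02 m or angle between folder_center's own y axis and vertical above 0.3 rad).
It fails at once if the beeswax, the buckle or the tape measure is shoved away (distance of any of wax, buckle, tape from where it was at the start of the episode above 0.02 m).
It also fails if it takes over 58 s, if anything falls off the work surface, if the arm or the gripper's body presses on something with over 40 N, if the wrist force passes 120 N, or if a joint passes its speed limit or range.

## Working session

There is one attempt and no reset: what is moved stays moved. The work goes in short steps, Python scripts to look and compute and a tool call to move; the robot and the scene stay as the last step left them, time stands still between calls to the robot, and variables do not carry over. Pictures are saved under pics/ and viewed, and the job is handed in when it is done.

Besides the shell and the picture viewer there is one more tool, called after "Call:" as a command line: name --argument value ..., lists and objects as JSON in quotes. carry_out: Moves the arm, as the interface text tells. Its arguments: {"type":"object","properties":{"steps":{"type":"array","items":{"type":"number"}},"grip_force":{"type":"number"}},"required":["steps"]}

```bash
mkdir -p pics; python3 - <<'E'
from rig import readout,cams
import cv2
print(readout.sense())
for n in("side","top"):
    im=cams.capture(n);cv2.imwrite(f"pics/{n}0.png",im[:,:,::-1]);print(n,cams.calibration(n))
E
```

```text
{'time_s': 0.0, 'joints': array([ 1.10160429e+00,  3.13460521e-01,  1.49846916e+00,  1.32477804e-05,
        1.33098882e+00, -2.23388647e-01]), 'dq': array([-0.0002867 , -0.00033442, -0.00029086,  0.00086784, -0.00130219,
        0.000364  ]), 'tau': array([ 6.80563498e-04, -4.12271547e+01, -2.59744996e+01, -1.47225755e-04,
        4.14958471e-03, -1.94673657e-05]), 'eef_pos': array([127.63094654, 508.97627737, 230.7176186 ]), 'ee_rot': array([-2.31053536e-04,  1.22594064e-01,  9.92456677e-01, -6.21384373e-04]), 'force': array([ 0.74919525, -0.2310784 , -0.53098489]), 'wrist_torque': array([-0.0220664 , -0.01904908, -0.02040478]), 'grip_width': 1.0043022326312054}
side {'fx': 447.430470013463, 'fy': 447.430470013463, 'cx': 272.21123494290185, 'cy': 207.60914139607362, 'R': array([[ 0.86085592, -0.50873479,  0.01077042],
       [-0.18095915, -0.32585554, -0.92793963],
       [ 0.47558478,  0.79687331, -0.37257489]]), 't': array([-465.62176968,  170.73130825,  712.55371164])}
top {'fx': 464.5558018947846, 'fy': 464.5558018947846, 'cx': 278.54492382059846, 'cy': 212.07225980206272, 'R': array([[ 0.0024254 , -0.99991083,  0.01313169],
       [-0.99056626, -0.00420154, -0.13697017],
       [ 0.13701313, -0.0126756 , -0.99048813]]), 't': array([ -11.50487251,  538.9835945 , 1101.26106031])}
```

View pics/side0.png

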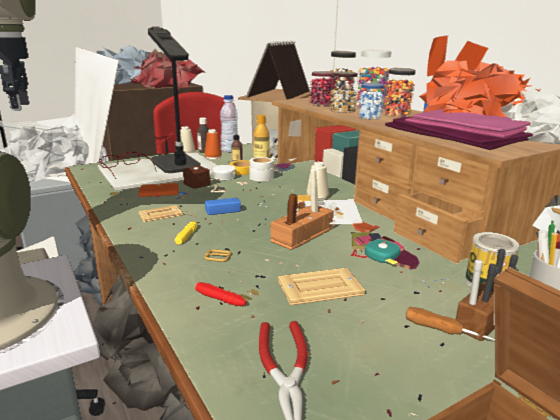

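View pics/top0.png

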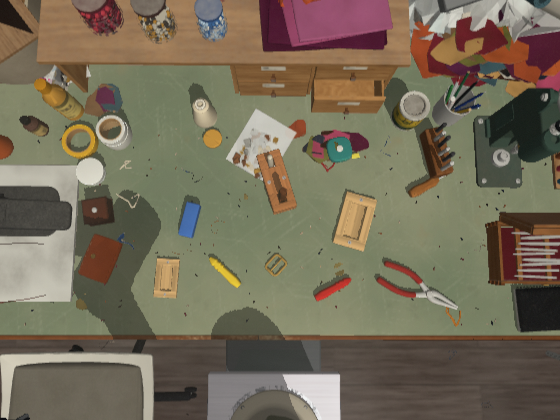

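The block, slicker in its stand, large holder (top at about 355,220), wax, buckle and tape are all visible. I'll enlarge the key regions.

```bash
python3 - <<'E'
import cv2,numpy as np
t=cv2.imread("pics/top0.png");s=cv2.imread("pics/side0.png")
def cr(im,x,y,w,h,k): return cv2.resize(im[y:y+h,x:x+w],None,fx=k,fy=k,interpolation=cv2.INTER_CUBIC)
a=np.hstack([cr(t,165,190,50,60,8),cr(t,325,180,50,60,8)]);cv2.imwrite("pics/a.png",a)
cv2.imwrite("pics/b.png",np.hstack([cr(t,250,140,50,75,8),cr(s,260,180,50,75,8)]))
cv2.imwrite("pics/c.png",np.vstack([cr(s,270,260,100,50,8)]))
cv2.imwrite("pics/d.png",np.vstack([cr(s,190,185,70,40,8)]))
E
```

```text
(no output)
```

View pics/a.png

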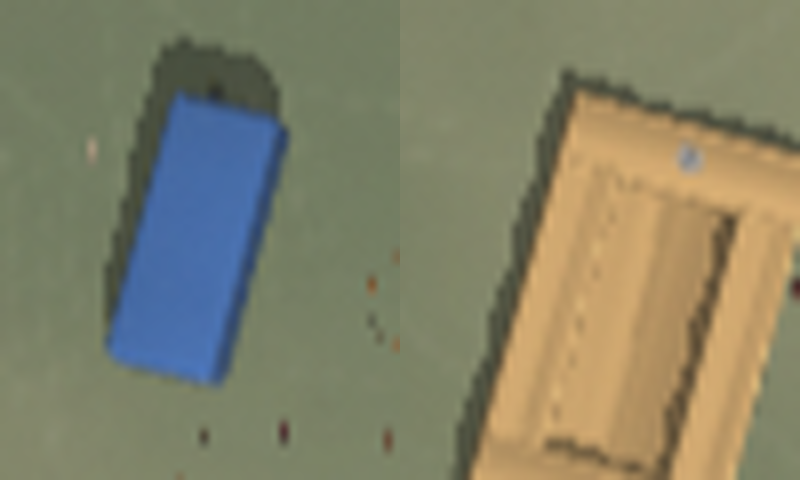

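View pics/b.png

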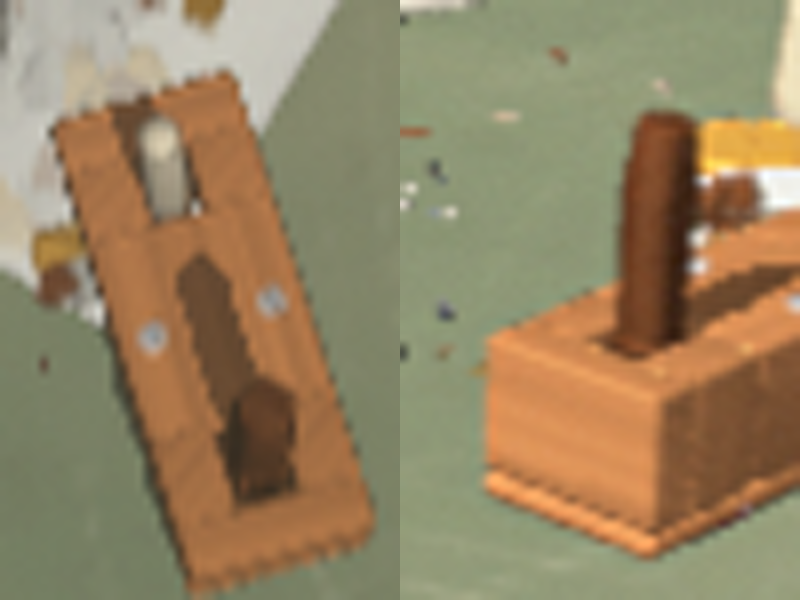

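View pics/c.png

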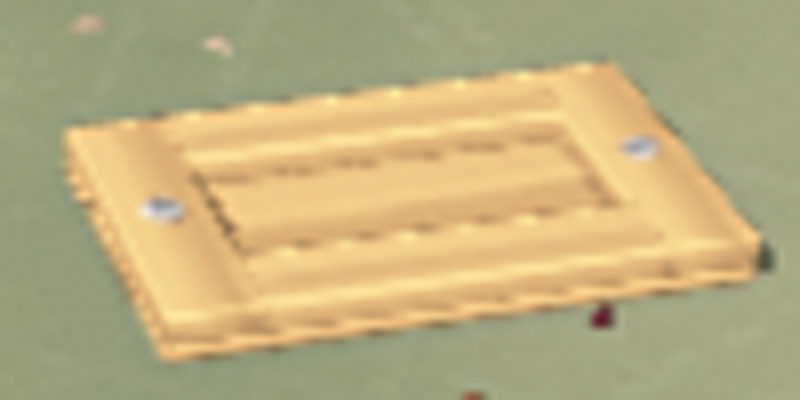

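View pics/d.png

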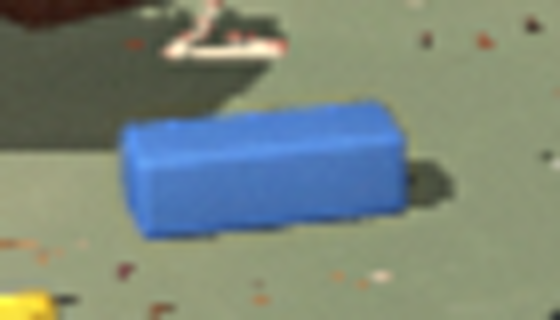

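The block, holder and stand are clear. Fit known boxes to colour masks in both cameras.

```bash
cat > h.py <<'E'
import cv2,numpy as np
from scipy.optimize import minimize
CAL=None
def cal(n):
    from rig import cams
    return cams.calibration(n)
def proj(n,X):
    c=cal(n);p=np.atleast_2d(X)@c["R"].T+c["t"]
    return np.c_[c["fx"]*p[:,0]/p[:,2]+c["cx"],c["fy"]*p[:,1]/p[:,2]+c["cy"]]
def ray(n,u,v,z):
    c=cal(n);d=c["R"].T@np.array([(u-c["cx"])/c["fx"],(v-c["cy"])/c["fy"],1]);o=-c["R"].T@c["t"]
    return o+d*(z-o[2])/d[2]
def box(x,y,yaw,L,W,z0,z1):
    c,s=np.cos(yaw),np.sin(yaw);P=[]
    for a in(-L/2,L/2):
        for b in(-W/2,W/2):
            for z in(z0,z1):P.append([x+c*a-s*b,y+s*a+c*b,z])
    return np.array(P)
def tri(obs):
    A=[];b=[]
    for n,u,v in obs:
        c=cal(n);P=np.c_[c["R"],c["t"]]
        for k,(val,f,cc) in enumerate(((u,c["fx"],c["cx"]),(v,c["fy"],c["cy"]))):
            r=(val-cc)/f*P[2]-P[k];A.append(r[:3]);b.append(-r[3])
    X,*_=np.linalg.lstsq(np.array(A),np.array(b),rcond=None)
    return X,[proj(n,X)[0]-np.array([u,v]) for n,u,v in obs]
def cover(pts,roi,K=8):
    x,y,w,h=roi;m=np.zeros((h*K,w*K),np.uint8)
    hull=cv2.convexHull(pts.astype(np.float32))
    q=((hull[:,0]-[x,y]+0.5)*K-0.5)
    cv2.fillPoly(m,[np.round(q*16).astype(np.int32)],255,shift=4)
    return cv2.resize(m,(w,h),interpolation=cv2.INTER_AREA)/255.
def fit(masks,x0,dims):
    # masks: {cam:(roi,mask)}
    def f(p):
        P=box(p[0],p[1],p[2]/100,*dims)
        return sum(np.abs(cover(proj(n,P),roi)-m).sum() for n,(roi,m) in masks.items())
    s=np.array(x0,float);S=np.vstack([s,s+[8,0,0],s+[0,8,0],s+[0,0,10]])
    best=minimize(f,s,method="Nelder-Mead",options=dict(initial_simplex=S,xatol=.05,fatol=.02))
    S=np.vstack([best.x+d for d in([0,0,0],[-4,0,0],[0,-4,0],[0,0,-5])])
    return minimize(f,best.x,method="Nelder-Mead",options=dict(initial_simplex=S,xatol=.05,fatol=.02))
def bluemask(im,roi):
    x,y,w,h=roi;c=im[y:y+h,x:x+w].astype(int)
    return ((c[...,0]-c[...,2]>35)).astype(float)  # BGR
def woodmask(im,roi):
    x,y,w,h=roi;c=im[y:y+h,x:x+w].astype(int)
    m=((c[...,2]-c[...,0]>40)&(c[...,2]-c[...,1]>8)).astype(np.uint8)
    m=cv2.morphologyEx(m,cv2.MORPH_CLOSE,np.ones((9,9)))
    k,l,st,_=cv2.connectedComponentsWithStats(m)
    return (l==1+np.argmax(st[1:,4])).astype(float)
E
python3 - <<'E'
from h import *
t=cv2.imread("pics/top0.png");s=cv2.imread("pics/side0.png")
rt=(165,190,50,60);rs=(190,185,70,40)
M={"top":(rt,bluemask(t,rt)),"side":(rs,bluemask(s,rs))}
x0=list(ray("top",189,219,14)[:2])+[-30]; print("blk guess",x0)
for k in(M,{"top":M["top"]},{"side":M["side"]}):
    r=fit(k,x0,(85,35,0,28));print(r.x,r.fun,{n:m[1].sum() for n,m in k.items()})
rt=(320,180,70,80);rs=(265,255,115,60)
M={"top":(rt,woodmask(t,rt)),"side":(rs,woodmask(s,rs))}
x0=list(ray("top",355,220,12)[:2])+[-30]; print("hold guess",x0)
for k in(M,{"top":M["top"]},{"side":M["side"]}):
    r=fit(k,x0,(135,80,0,12));print(r.x,r.fun,{n:m[1].sum() for n,m in k.items()})
rt=(245,135,60,85);x0=list(ray("top",277,182,48)[:2])+[20]
M={"top":(rt,woodmask(t,rt))}
r=fit(M,x0,(150,60,0,48));print("stand",r.x,r.fun,M["top"][1].sum())
for n,u,v in(("top",340,150),("top",275,264),("top",213,138)):print(ray(n,u,v,10))
E
```

```text
blk guess [np.float64(523.8675783970145), np.float64(212.88308635906674), -30]
[521.52998533 212.14788986 -22.67687843] 97.67843137254901 {'top': np.float64(528.0), 'side': np.float64(505.0)}
[522.20520165 212.33626678 -23.07109129] 45.32549019607843 {'top': np.float64(528.0)}
[520.31392637 210.85507618 -26.04112794] 46.8156862745098 {'side': np.float64(505.0)}
hold guess [np.float64(523.265844869212), np.float64(-201.60172687355114), -30]
[ 520.63402681 -202.16562663  -28.39397625] 190.69019607843137 {'top': np.float64(1732.0), 'side': np.float64(2345.0)}
[ 521.68939164 -201.61990078  -27.65636104] 50.70980392156862 {'top': np.float64(1732.0)}
[ 519.22102261 -203.09383239  -28.67218931] 96.76862745098039 {'side': np.float64(2345.0)}
stand [619.20892483  -2.93792053  31.2685836 ] 365.4078431372549 1866.0
[ 703.95023224 -167.09363258   10.        ]
[413.1970902   -1.61147064  10.        ]
[733.58965073 158.29921247  10.        ]
```

```bash
python3 - <<'E'
from h import *
t=cv2.imread("pics/top0.png");s=cv2.imread("pics/side0.png")
def ov(im,n,roi,P,m,k):
    x,y,w,h=roi
    c=cv2.resize(im[y:y+h,x:x+w],None,fx=k,fy=k,interpolation=cv2.INTER_CUBIC)
    mm=cv2.resize(m.astype(np.uint8),None,fx=k,fy=k,interpolation=cv2.INTER_NEAREST)
    cs,_=cv2.findContours(mm,0,2);cv2.drawContours(c,cs,-1,(0,0,255),1)
    hp=cv2.convexHull(((proj(n,P)-[x,y]+.5)*k).astype(np.float32)).astype(int);cv2.polylines(c,[hp],True,(0,255,0),1)
    return c
P=box(521.5,212.1,-.25,85,35,0,28)
rt=(165,190,50,60);rs=(190,185,70,60)
cv2.imwrite("pics/o1.png",np.hstack([ov(t,"top",rt,P,bluemask(t,rt),6),ov(s,"side",rs,P,bluemask(s,rs),6)]))
P=box(520.6,-202.2,-.28,135,80,0,12)
rt=(320,180,65,80);rs=(265,255,110,80)
cv2.imwrite("pics/o2.png",np.hstack([ov(t,"top",rt,P,woodmask(t,rt),4),ov(s,"side",rs,P,woodmask(s,rs),4)]))
E
```

```text
(no output)
```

View pics/o1.png

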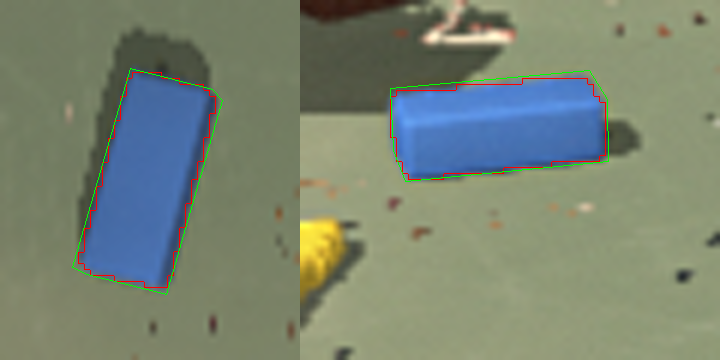

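View pics/o2.png

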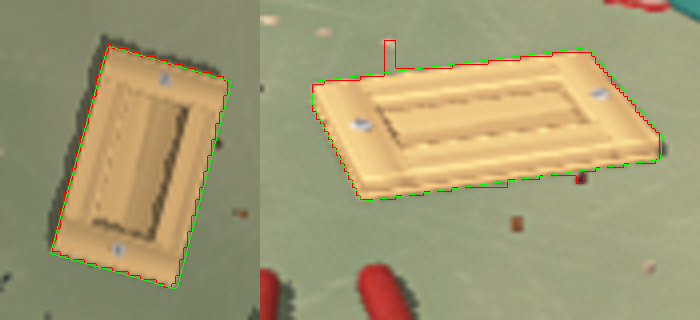

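Call:
carry_out --steps '[-1.4,-1,0,0,0,0,1,-2.7,-2,0,0,0,0,1,-2.7,-2,0,0,0,0,1,-2.7,-2,0,0,0,0,1,-2.7,-2,0,0,0,0,1,-2.7,-2,0,0,0,0,1,-2.7,-2,0,0,0,0,1,-2.7,-2,0,0,0,0,1,-1.4,-1,0,0,0,0,1,-1.5,-0.2,0.5,0,0,0,1,-2.5,-0.3,0.8,0,0,0,1,-2.5,-0.3,0.8,0,0,0,1,-2.5,-0.3,0.8,0,0,0,1,-2.5,-0.3,0.8,0,0,0,1,-2.5,-0.3,0.8,0,0,0,1,-2.5,-0.3,0.8,0,0,0,1,-2.5,-0.3,0.8,0,0,0,1,-2.5,-0.3,0.8,0,0,0,1,-1.5,-0.2,0.5,0,0,0,1,0,0,0,0,0,0,1]' --grip_force 40

```text
time_s: 1.77
eef_pos: [517.0, 216.6, 155.5]
ee_rot: [-0.001, 0.124, 0.992, -0.0]
force: [-0.2, 0.7, -1.1]
grip_width: 1.002
```

```bash
cat > g.py <<'E'
from h import *
from scipy.spatial.transform import Rotation as Ro
from rig import readout
def pose():
    s=readout.sense();q=s["ee_rot"];return s["eef_pos"],Ro.from_quat([q[1],q[2],q[3],q[0]]),s
def down(yaw): # tool x at angle yaw (world), z down
    c,s_=np.cos(yaw),np.sin(yaw)
    return Ro.from_matrix(np.array([[c,s_,0],[s_,-c,0],[0,0,-1]]))
def todo(target,Rt=None):
    p,R,s=pose();d=R.inv().apply(np.array(target)-p)/10
    print("t",round(s["time_s"],2),"pos",p.round(1),"F",s["force"].round(1),"w",round(s["grip_width"],3),"yaw_x",np.degrees(np.arctan2(*R.as_matrix()[[1,0],0])).round(2),"tilt",np.degrees(np.arccos(-R.as_matrix()[2,2])).round(2))
    print("shift cm (tool)",d.round(2))
    if Rt is not None:
        print("turn 5deg units",(np.degrees((R.inv()*Rt).as_rotvec())/5).round(2))
E
python3 - <<'E'
from g import *
todo([521.5,212,10],down(np.pi-.26))
E
```

```text
t 1.77 pos [517.  216.6 155.5] F [-0.2  0.7 -1.1] w 1.002 yaw_x 165.79 tilt 0.12
shift cm (tool) [-0.57 -0.32 14.55]
turn 5deg units [-0.01 -0.02  0.14]
```

Call:
carry_out --steps '[-0.3,-0.2,1,0,0,0.1,1,-0.27,-0.12,2,0,0,0,1,0,0,2.5,0,0,0,1,0,0,2.5,0,0,0,1,0,0,2,0,0,0,1,0,0,1,0,0,0,1,0,0,0,0,0,0,1,0,0,0,0,0,0,1]'

```text
time_s: 2.43
eef_pos: [520.2, 213.9, 47.8]
ee_rot: [0.0, 0.127, 0.992, 0.0]
force: [0.4, -0.3, 0.1]
grip_width: 1.002
```

```bash
python3 - <<'E'
from g import *
from rig import cams
todo([521.5,212,10],down(np.pi-.26))
for n,(x,y,w,h) in {"side":(170,120,100,110),"top":(140,170,100,110)}.items():
    im=cams.capture(n)[:,:,::-1];cv2.imwrite(f"pics/{n}1.png",im)
    cv2.imwrite(f"pics/{n}1c.png",cv2.resize(im[y:y+h,x:x+w],None,fx=5,fy=5,interpolation=cv2.INTER_CUBIC))
a=cv2.imread("pics/side1c.png")
E
```

```text
t 2.43 pos [520.2 213.9  47.8] F [ 0.4 -0.3  0.1] w 1.002 yaw_x 165.43 tilt 0.01
shift cm (tool) [-0.18 -0.15  3.78]
turn 5deg units [0.   0.   0.07]
```

View pics/side1c.png

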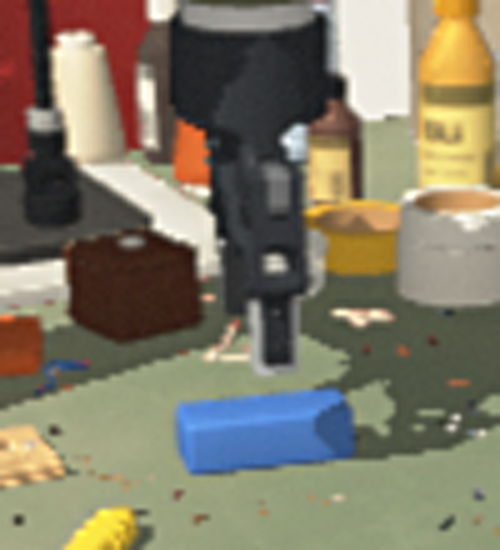

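View pics/top1c.png

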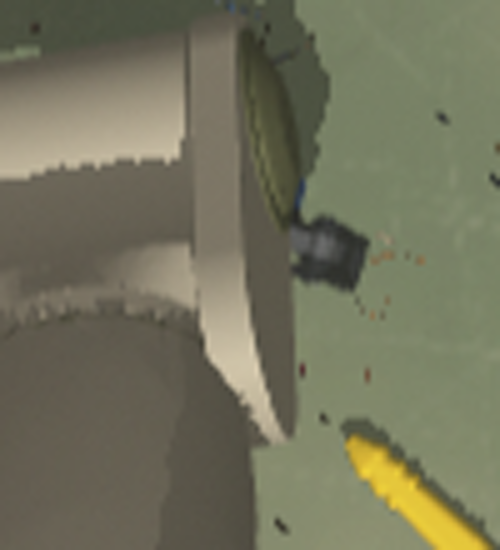

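```bash
python3 - <<'E'
from g import *
j=np.array([.252,.968])
for o in (42,57):
  for z in(48,54,61): print(o,z,proj("side",[[520.2-j[0]*o,213.9-j[1]*o,z]]))
E
```

```text
42 48 [[224.5444552  198.25259129]]
42 54 [[224.47208506 195.91112885]]
42 61 [[224.38727113 193.16706014]]
57 48 [[225.68591669 200.41695965]]
57 54 [[225.61504181 198.05051994]]
57 61 [[225.53197552 195.27702115]]
```

Call:
carry_out --steps '[-0.1,-0.1,1,0,0,0.07,1,-0.08,-0.05,1.5,0,0,0,1,0,0,1,0,0,0,1,0,0,0.4,0,0,0,1,0,0,0,0,0,0,1,0,0,0,0,0,0,1,0,0,0,0,0,0,1]'

```text
time_s: 3.12
eef_pos: [522.1, 211.8, 8.9]
ee_rot: [0.001, 0.13, 0.992, 0.0]
force: [-0.3, 0.2, -0.3]
grip_width: 1.001
```

```bash
python3 - <<'E'
from g import *
todo([521.5,212,8],down(np.pi-.26))
E
```

```text
t 3.12 pos [522.1 211.8   8.9] F [-0.3  0.2 -0.3] w 1.001 yaw_x 165.07 tilt 0.06
shift cm (tool) [0.06 0.   0.09]
turn 5deg units [ 0.01  0.01 -0.01]
```

Well placed; close.

Call:
carry_out --steps '[0,0,0.05,0,0,0,0.3,0,0,0,0,0,0,0,0,0,0,0,0,0,-0.3,0,0,0,0,0,0,-0.5,0,0,0,0,0,0,-0.5,0,0,0,0,0,0,-0.5,0,0,0,0,0,0,-0.5,0,0,0,0,0,0,-0.5]'

```text
time_s: 3.78
eef_pos: [521.9, 211.8, 8.2]
ee_rot: [0.0, 0.13, 0.992, 0.0]
force: [-1.1, -0.1, 4.8]
grip_width: 0.401
```

```bash
python3 - <<'E'
from g import *
from rig import cams
todo([521.5,212,8],down(np.pi-.26))
for n,(x,y,w,h) in {"side":(170,120,100,110)}.items():
    im=cams.capture(n)[:,:,::-1];cv2.imwrite(f"pics/{n}2.png",im)
    cv2.imwrite(f"pics/{n}2c.png",cv2.resize(im[y:y+h,x:x+w],None,fx=5,fy=5,interpolation=cv2.INTER_CUBIC))
E
```

```text
t 3.78 pos [521.9 211.8   8.2] F [-1.1 -0.1  4.8] w 0.401 yaw_x 165.07 tilt 0.05
shift cm (tool) [0.05 0.01 0.02]
turn 5deg units [ 0.    0.01 -0.01]
```

View pics/side2c.png

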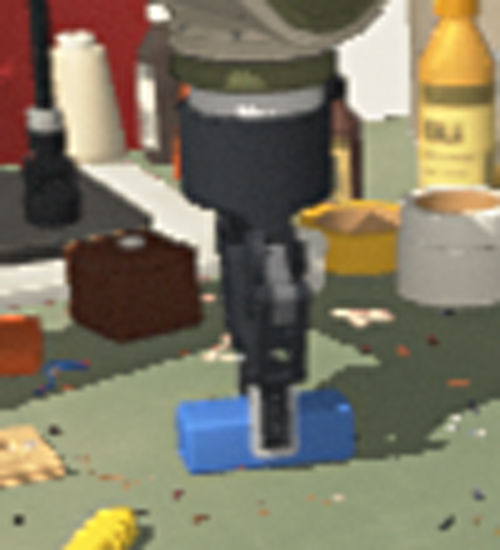

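Call:
carry_out --steps '[0,0,-0.5,0,0,0,-0.5,0,0,-1,0,0,0,-0.5,0,0,-2,0,0,0,-0.5,0,0,-2.5,0,0,0,-0.5,0,0,-2.5,0,0,0,-0.5,0,0,-2.5,0,0,0,-0.5,0,-0.3,-2.5,0,0,0,-0.5,-0.2,-1,-1.5,0,0,0,-0.5,-0.5,-1.7,-1,0,0,0,-0.5,-0.6,-2.4,0,0,0,0,-0.5,-0.7,-2.6,0,0,0,0,-0.5,-0.7,-2.6,0,0,0,0,-0.5,-0.7,-2.6,0,0,0,0,-0.5,-0.7,-2.6,0,0,0,0,-0.5,-0.7,-2.6,0,0,0,0,-0.5,-0.7,-2.6,0,0,0,0,-0.5,-0.7,-2.6,0,0,0,0,-0.5,-0.7,-2.6,0,0,0,0,-0.5,-0.7,-2.6,0,0,0,0,-0.5,-0.7,-2.6,0,0,0,0,-0.5]'

```text
time_s: 5.5
eef_pos: [520.6, -114.4, 168.4]
ee_rot: [0.0, 0.13, 0.992, -0.0]
force: [-0.3, 1.1, -1.3]
grip_width: 0.401
```

```bash
python3 - <<'E'
from g import *
todo([520.6,-202.2,60],down(np.pi-.28))
E
```

```text
t 5.5 pos [ 520.6 -114.4  168.4] F [-0.3  1.1 -1.3] w 0.401 yaw_x 165.06 tilt 0.01
shift cm (tool) [-2.26 -8.49 10.84]
turn 5deg units [-0.    0.    0.22]
```

Call:
carry_out --steps '[-0.6,-2.4,0,0,0,0,-0.5,-0.5,-1.8,0.5,0,0,0.1,-0.5,-0.3,-1.2,1,0,0,0.12,-0.5,-0.1,-0.6,2,0,0,0,-0.5,0,0,2.5,0,0,0,-0.5,0,0,2,0,0,0,-0.5,0,0,1.5,0,0,0,-0.5,0,0,0.8,0,0,0,-0.5,0,0,0,0,0,0,-0.5,0,0,0,0,0,0,-0.5,0,0,0,0,0,0,-0.5]'

```text
time_s: 6.42
eef_pos: [520.3, -175.1, 65.8]
ee_rot: [0.001, 0.139, 0.99, -0.0]
force: [-0.1, 0.0, -1.0]
grip_width: 0.4
```

```bash
python3 - <<'E'
from g import *
from rig import cams
todo([520.6,-202.2,60],down(np.pi-.28))
for n,(x,y,w,h) in {"side":(260,180,120,110),"top":(320,180,70,80)}.items():
    im=cams.capture(n)[:,:,::-1];cv2.imwrite(f"pics/{n}3.png",im)
    cv2.imwrite(f"pics/{n}3c.png",cv2.resize(im[y:y+h,x:x+w],None,fx=6,fy=6,interpolation=cv2.INTER_CUBIC))
E
```

```text
t 6.42 pos [ 520.3 -175.1   65.8] F [-0.1  0.  -1. ] w 0.4 yaw_x 163.98 tilt 0.1
shift cm (tool) [-0.78 -2.6   0.59]
turn 5deg units [-0.    0.02  0.  ]
```

View pics/side3c.png

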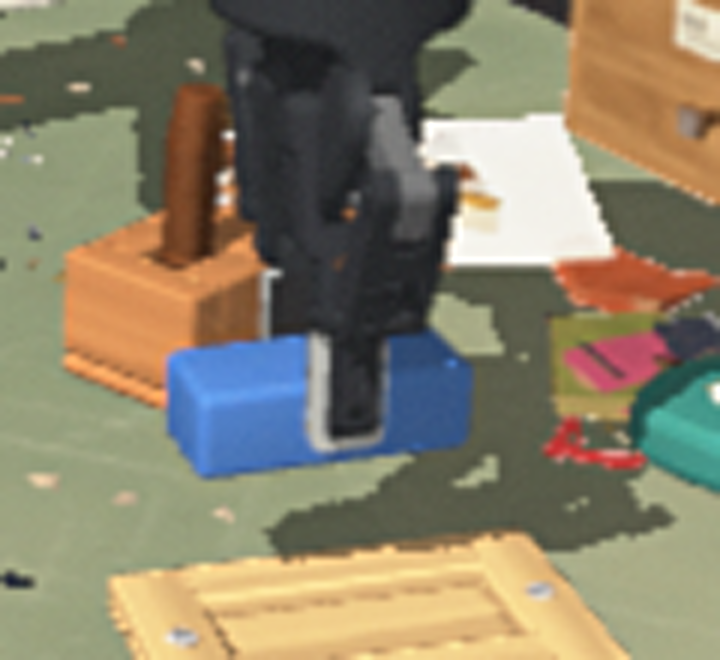

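View pics/top3c.png

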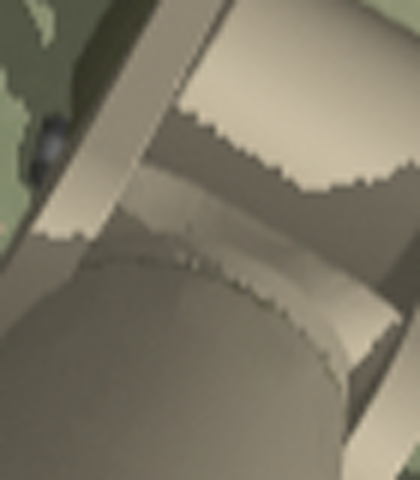

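Call:
carry_out --steps '[-0.2,-0.6,0.4,0,0,0,-0.5,-0.3,-1,0.6,0,0,0,-0.5,-0.2,-0.7,0.8,0,0,0,-0.5,-0.08,-0.3,0.6,0,0,0,-0.5,0,0,0,0,0,0,-0.5,0,0,0,0,0,0,-0.5,0,0,0,0,0,0,-0.5,0,0,0,0,0,0,-0.5]'

```text
time_s: 7.18
eef_pos: [520.2, -201.9, 41.0]
ee_rot: [0.0, 0.139, 0.99, -0.0]
force: [0.7, -0.2, -1.3]
grip_width: 0.395
```

```bash
cat > blk.py <<'E'
from g import *
from rig import cams
import sys
tag=sys.argv[1]
p,R,s=pose()
todo([520.6,-202.2,p[2]],down(np.pi-.28))
roi=(260,200,130,110);x,y,w,h=roi
im=cams.capture("side")[:,:,::-1].copy();cv2.imwrite(f"pics/s{tag}.png",im)
c=im[y:y+h,x:x+w].astype(int)
b=(c[...,0]-c[...,2]>35).astype(np.uint8)
k,l,st,_=cv2.connectedComponentsWithStats(b);b=(l==1+np.argmax(st[1:,4])).astype(float)
dark=(c.max(-1)<75)|((np.ptp(c,axis=-1)<25)); dark=cv2.dilate(dark.astype(np.uint8),np.ones((3,3)))
# ignore only finger-ish columns
cols=np.where(dark.any(0))[0]
valid=np.ones((h,w));
gx=proj("side",[[p[0],p[1],p[2]]])[0]
lo,hi=[int(v) for v in sys.argv[2:4]]; valid[:,lo-x:hi-x]=0
z0=p[2]-8.2 if len(sys.argv)<5 else float(sys.argv[4])
def f(q):
    P=box(q[0],q[1],q[2]/100,85,35,q[3],q[3]+28);return (np.abs(cover(proj("side",P),roi)-b)*valid).sum()
for x0 in([p[0]-1,p[1]-1,-28,z0],):
    S=np.vstack([x0]+[np.array(x0)+d for d in np.diag([6,6,6,4])])
    r=minimize(f,x0,method="Nelder-Mead",options=dict(initial_simplex=S,xatol=.05,fatol=.02));print("free",r.x.round(2),r.fun)
g=lambda q:f([q[0],q[1],q[2],z0])
S=np.vstack([x0[:3]]+[np.array(x0[:3])+d for d in np.diag([6,6,6])])
r=minimize(g,x0[:3],method="Nelder-Mead",options=dict(initial_simplex=S,xatol=.05,fatol=.02));print("z fixed",z0,r.x.round(2),r.fun)
q=r.x
k=6;o=cv2.resize(im[y:y+h,x:x+w],None,fx=k,fy=k,interpolation=cv2.INTER_CUBIC)
hp=cv2.convexHull(((proj("side",box(q[0],q[1],q[2]/100,85,35,z0,z0+28))-[x,y]+.5)*k).astype(np.float32)).astype(int);cv2.polylines(o,[hp],True,(0,255,0),1)
cv2.imwrite(f"pics/s{tag}c.png",o[:600])
E
python3 blk.py 4 312 330
```

```text
t 7.18 pos [ 520.2 -201.9   41. ] F [ 0.7 -0.2 -1.3] w 0.395 yaw_x 163.98 tilt 0.02
shift cm (tool) [-0.04 -0.02  0.  ]
turn 5deg units [-0.    0.    0.01]
free [ 524.25 -195.04  -16.34   27.32] 176.53333333333333
z fixed 32.839827327472804 [ 520.3  -201.28  -21.83] 201.156862745098
```

View pics/s4c.png

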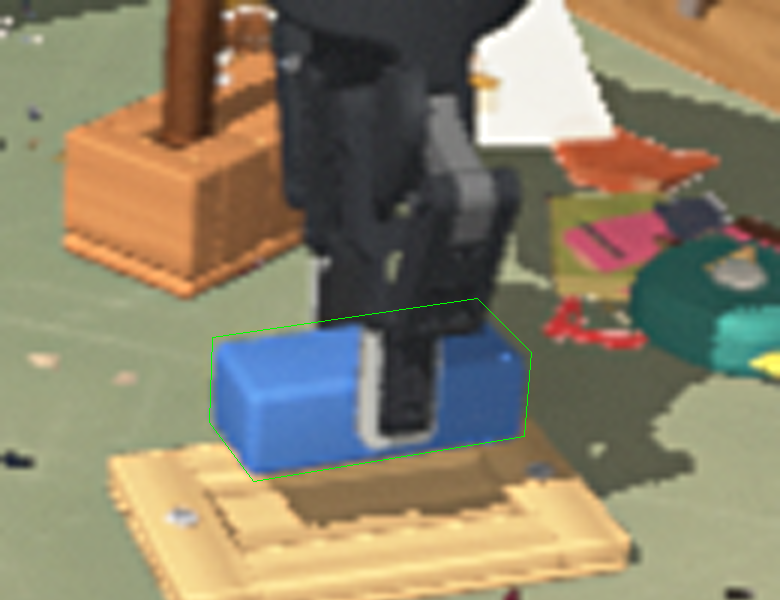

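```bash
cat > fit4.py <<'E'
from h import *
im=cv2.imread("pics/s4.png")
roi=(260,200,130,110);x,y,w,h=roi
c=im[y:y+h,x:x+w].astype(int)
valid=np.ones((h,w));valid[:,310-x:335-x]=0;valid[:266-y,310-x:]=0
for th in(25,35,45):
  b=(c[...,0]-c[...,2]>th).astype(np.uint8)
  k,l,st,_=cv2.connectedComponentsWithStats(b);b=(l==1+np.argmax(st[1:,4])).astype(float)
  b[:,332-x:]=np.maximum(b[:,332-x:],0)
  # keep both parts
  b2=(c[...,0]-c[...,2]>th).astype(float); b2[:235-y+15]=0; b2[:, :290-x]=0; b2[:,352-x:]=0
  b=b2
  def f(q,z=None):
    P=box(q[0],q[1],q[2]/100,85,35,*( (q[3],q[3]+28) if z is None else (z,z+28)));return (np.abs(cover(proj("side",P),roi)-b)*valid).sum()
  for z in(31,32.8,34.5,None):
    x0=[520,-202,-28]+([33] if z is None else [])
    S=np.vstack([x0]+[np.array(x0)+d for d in np.diag([5,5,6,3][:len(x0)])])
    r=minimize(f,x0,args=(z,),method="Nelder-Mead",options=dict(initial_simplex=S,xatol=.03,fatol=.02,maxiter=600));print(th,z,r.x.round(2),round(r.fun,1))
E
python3 fit4.py
```

```text
25 31 [ 523.15 -199.45  -14.91] 34.0
25 32.8 [ 521.44 -202.1   -15.52] 35.6
25 34.5 [ 520.07 -204.21  -14.99] 38.1
25 None [ 523.92 -198.61  -15.76   30.16] 33.1
35 31 [ 523.3  -199.26  -15.5 ] 34.6
35 32.8 [ 521.57 -202.02  -14.23] 36.2
35 34.5 [ 519.85 -204.46  -12.55] 38.4
35 None [ 521.1  -202.79  -13.81   33.37] 37.2
45 31 [ 523.3  -199.26  -15.5 ] 38.6
45 32.8 [ 521.57 -202.02  -14.23] 40.2
45 34.5 [ 519.85 -204.46  -12.55] 42.4
45 None [ 525.07 -197.1   -14.64   29.25] 36.3
```

```bash
cat >> fit4.py <<'E'
print("pitch")
from scipy.spatial.transform import Rotation as Ro
base=np.array([[a,b_,z] for a in(-42.5,42.5) for b_ in(-17.5,17.5) for z in(-14,14)])
b=(c[...,0]-c[...,2]>35).astype(float); b[:50]=0; b[:, :30]=0; b[:,92:]=0
for yaw in(-.28,-.26):
 def f2(q):
  P=Ro.from_euler("ZY",[yaw,q[2]/100]).apply(base)+[520.2+q[0]*np.cos(yaw),-201.9+q[0]*np.sin(yaw),46.8+q[1]]
  return (np.abs(cover(proj("side",P),roi)-b)*valid).sum()
 x0=[0,0,0];S=np.vstack([x0]+[np.array(x0)+d for d in np.diag([5,3,4])])
 r=minimize(f2,x0,method="Nelder-Mead",options=dict(initial_simplex=S,xatol=.03,fatol=.02,maxiter=600));print(yaw,r.x.round(2),round(r.fun,1),f2([0,0,0]))
E
python3 fit4.py|tail -2
```

```text
-0.28 [ 1.1   1.14 -4.22] 47.6 69.73333333333333
-0.26 [ 1.34  0.18 -5.6 ] 44.2 65.6549019607843
```

```bash
python3 - <<'E'
from h import *
from scipy.spatial.transform import Rotation as Ro
im=cv2.imread("pics/s4.png");x,y,w,h=290,248,65,36;k=12
o=cv2.resize(im[y:y+h,x:x+w],None,fx=k,fy=k,interpolation=cv2.INTER_CUBIC)
for yaw,dx,dz,p,col in((-.28,0,0,0,(0,255,0)),(-.15,1.3,0,0,(0,0,255)),(-.28,1.1,1.14,-.0422,(255,255,255))):
    base=np.array([[a,b_,z] for a in(-42.5,42.5) for b_ in(-17.5,17.5) for z in(-14,14)])
    P=Ro.from_euler("ZY",[yaw,p]).apply(base)+[520.2+dx*np.cos(yaw),-201.9+dx*np.sin(yaw),46.8+dz]
    q=((proj("side",P)-[x,y]+.5)*k).astype(int)
    for i in range(8):
        for j in range(i):
            if bin(i^j).count("1")==1: cv2.line(o,tuple(map(int,q[i])),tuple(map(int,q[j])),col,1)
cv2.imwrite("pics/z4.png",o)
E
```

```text
(no output)
```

View pics/z4.png

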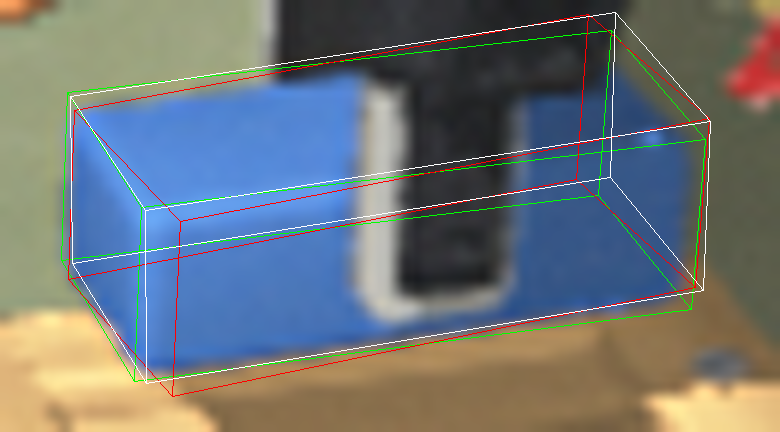

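Call:
carry_out --steps '[0.05,0,0.5,0,0,0,-0.5,0.05,0,0.8,0,0,0,-0.5,0,0,0.5,0,0,0,-0.5,0,0,0,0,0,0,-0.5,0,0,0,0,0,0,-0.5,0,0,0,0,0,0,-0.5]'

```text
time_s: 7.73
eef_pos: [519.2, -201.8, 22.8]
ee_rot: [0.0, 0.139, 0.99, -0.0]
force: [-0.6, -0.6, -0.1]
grip_width: 0.402
```

```bash
cat > zoom.py <<'E'
from g import *
from rig import cams
import sys
tag=sys.argv[1]
p,R,s=pose(); todo([520.6,-202.2,p[2]],down(np.pi-.28))
im=cams.capture("side")[:,:,::-1].copy();cv2.imwrite(f"pics/s{tag}.png",im)
x,y,w,h=[int(v) for v in (sys.argv[2:6] if len(sys.argv)>5 else (270,245,110,65))];k=int(sys.argv[6]) if len(sys.argv)>6 else 7
cv2.imwrite(f"pics/z{tag}.png",cv2.resize(im[y:y+h,x:x+w],None,fx=k,fy=k,interpolation=cv2.INTER_CUBIC))
E
python3 zoom.py 5
```

```text
t 7.73 pos [ 519.2 -201.8   22.8] F [-0.6 -0.6 -0.1] w 0.402 yaw_x 163.97 tilt 0.0
shift cm (tool) [-0.15  0.    0.  ]
turn 5deg units [-0.  0.  0.]
```

View pics/z5.png

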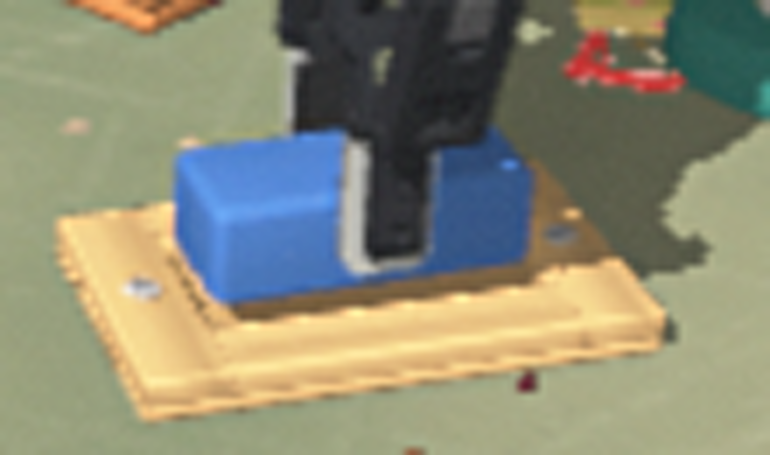

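```bash
python3 - <<'E'
from h import *
def cor(x,y,yaw,L,W,z): return box(x,y,yaw,L,W,z,z)[[0,2,4,6]]
print("rim side pose",proj("side",cor(519.2,-203.1,-.287,88.5,38.5,12)).round(1).tolist())
for z in(14.6,16.6):print(z,"blk at pocket, side pose",proj("side",cor(519.2,-203.1,-.287,85,35,z)).round(1).tolist())
print("blk at tcp",proj("side",cor(519.2,-201.8,-.28,85,35,14.6)).round(1).tolist())
print("table blk in side0",proj("side",cor(521.9,211.8,-.26,85,35,0)).round(1).tolist())
E
python3 - <<'E'
import cv2
im=cv2.imread("pics/s5.png")[268:300,288:358];cv2.imwrite("pics/z5b.png",cv2.resize(im,None,fx=11,fy=11,interpolation=cv2.INTER_CUBIC))
im=cv2.imread("pics/side0.png")[192:222,200:250];cv2.imwrite("pics/z0b.png",cv2.resize(im,None,fx=11,fy=11,interpolation=cv2.INTER_CUBIC))
E
```

```text
rim side pose [[299.4, 290.8], [293.0, 279.4], [347.6, 284.6], [339.3, 273.7]]
14.6 blk at pocket, side pose [[300.2, 288.9], [294.3, 278.5], [346.4, 282.9], [338.8, 273.0]]
16.6 blk at pocket, side pose [[300.2, 287.9], [294.3, 277.6], [346.4, 281.9], [338.9, 272.1]]
blk at tcp [[299.9, 288.6], [293.8, 278.3], [345.9, 282.5], [338.3, 272.7]]
table blk in side0 [[207.2, 214.7], [205.3, 209.5], [241.0, 211.5], [238.2, 206.5]]
```

View pics/z5b.png

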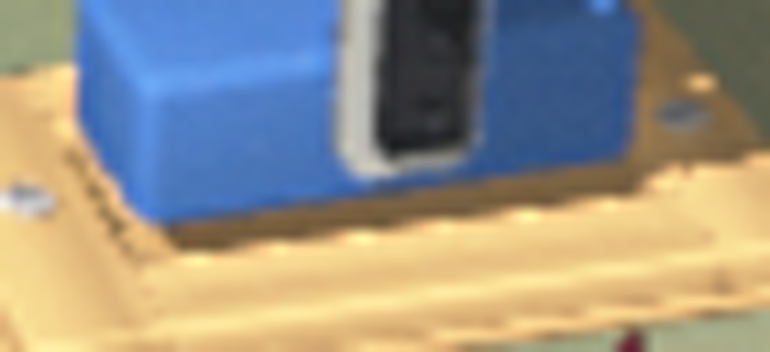

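View pics/z0b.png

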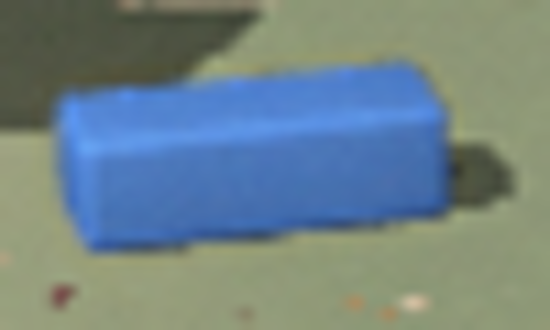

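Call:
carry_out --steps '[0,0,0.2,0,0,0,-0.5,0,0,0.2,0,0,0,-0.5,0,0,0.1,0,0,0,-0.5,0,0,0,0,0,0,-0.5,0,0,0,0,0,0,-0.5]'

```text
time_s: 8.2
eef_pos: [519.3, -201.9, 17.8]
ee_rot: [0.0, 0.14, 0.99, -0.0]
force: [0.7, 0.0, -0.4]
grip_width: 0.401
```

Call:
carry_out --steps '[0,0,0.1,0,0,0,-0.5,0,0,0.1,0,0,0,-0.5,0,0,0.1,0,0,0,-0.5,0,0,0,0,0,0,-0.5,0,0,0,0,0,0,-0.5]'

```text
time_s: 8.62
eef_pos: [519.3, -201.9, 14.9]
ee_rot: [0.0, 0.139, 0.99, -0.0]
force: [2.5, -0.5, 0.2]
grip_width: 0.4
```

Call:
carry_out --steps '[-0.05,0,0.1,0,0,0,-0.5,0,0,0.1,0,0,0,-0.5,0,0,0,0,0,0,-0.5,0,0,0,0,0,0,-0.5]'

```text
time_s: 8.95
eef_pos: [519.4, -201.8, 12.6]
ee_rot: [-0.0, 0.139, 0.99, 0.0]
force: [1.0, 0.8, -1.8]
grip_width: 0.404
```

```bash
python3 zoom.py 6
```

```text
t 8.95 pos [ 519.4 -201.8   12.6] F [ 1.   0.8 -1.8] w 0.404 yaw_x 163.97 tilt 0.03
shift cm (tool) [-0.12 -0.   -0.  ]
turn 5deg units [ 0.   -0.01  0.  ]
```

View pics/z6.png

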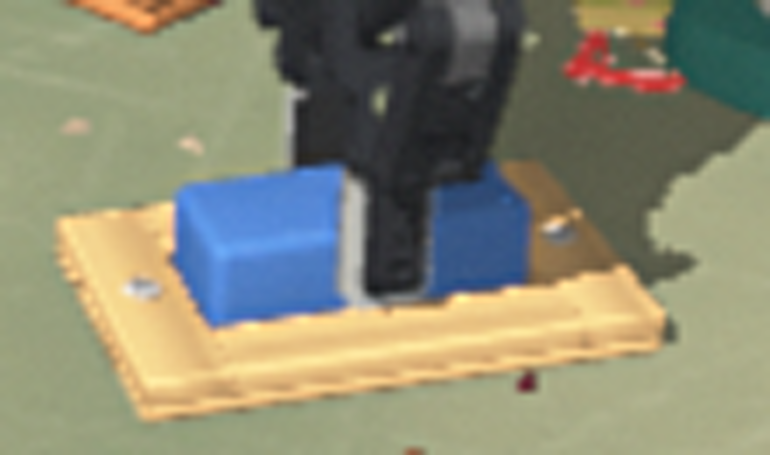

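Call:
carry_out --steps '[0,0,0.05,0,0,0,-0.5,0,0,0,0,0,0,-0.1,0,0,0,0,0,0,0.3,0,0,0,0,0,0,0.6,0,0,0,0,0,0,0.6,0,0,-0.5,0,0,0,0.6,0,0,-1.5,0,0,0,0.6,0,0,-2,0,0,0,0.6,0,0,-2,0,0,0,0.6,0,0,-1,0,0,0,-0.3,0,0,0,0,0,0,-1,0,0,0,0,0,0,-1,0,0,0,0,0,0,-1]'

```text
time_s: 10.08
eef_pos: [519.1, -201.6, 81.2]
ee_rot: [-0.001, 0.139, 0.99, 0.0]
force: [-0.4, 0.3, -0.4]
grip_width: 0.238
```

```bash
python3 zoom.py 7
```

```text
t 10.08 pos [ 519.1 -201.6   81.2] F [-0.4  0.3 -0.4] w 0.238 yaw_x 163.97 tilt 0.1
shift cm (tool) [-0.16 -0.01 -0.  ]
turn 5deg units [ 0.01 -0.02  0.  ]
```

View pics/z7.png

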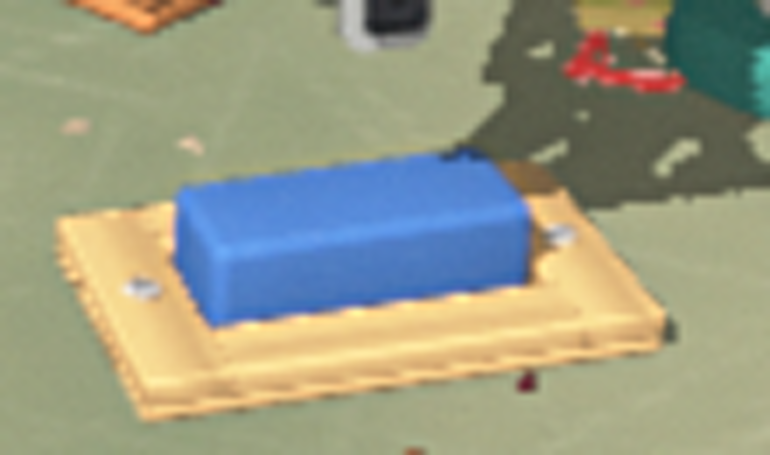

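```bash
python3 - <<'E'
from h import *
im=cv2.imread("pics/s7.png");roi=(285,255,75,45);x,y,w,h=roi
b=bluemask(im,roi)
def f(q): return np.abs(cover(proj("side",box(q[0],q[1],q[2]/100,84,34,q[3]+12,q[3]+27.5)),roi)-b)[:, :].sum()
# visible part above rim (z from 12 on near edge) ; q3 = block bottom z
def f(q):
    return np.abs(cover(proj("side",box(q[0],q[1],q[2]/100,84.4,34.4,12,q[3]+27.6)),roi)-b).sum()
x0=[519.2,-203.1,-28.7,4]
S=np.vstack([x0]+[np.array(x0)+d for d in np.diag([4,4,5,3])])
r=minimize(f,x0,method="Nelder-Mead",options=dict(initial_simplex=S,xatol=.03,fatol=.02));print(r.x.round(2),r.fun,f(x0),f([519.2,-203.1,-28.7,7]))
E
```

```text
[ 516.   -204.67  -27.18    4.1 ] 47.141176470588235 114.94117647058823 191.3686274509804
```

Call:
carry_out --steps '[0,0,1.5,0,0,0,-1,0,0,2,0,0,0,-1,0,0,1,0,0,0,-1,0,0,0.2,0,0,0,-1,0,0,0.1,0,0,0,-1,0,0,0.1,0,0,0,-1,0,0,0,0,0,0,-1]'

```text
time_s: 10.72
eef_pos: [519.9, -202.1, 33.9]
ee_rot: [0.0, 0.139, 0.99, -0.0]
force: [0.2, -0.4, 0.1]
grip_width: -0.005
```

Call:
carry_out --steps '[0,0,0.1,0,0,0,-1,0,0,0.1,0,0,0,-1,0,0,0.05,0,0,0,-1,0,0,0,0,0,0,-1]'

```text
time_s: 11.05
eef_pos: [519.9, -202.1, 32.0]
ee_rot: [0.001, 0.139, 0.99, -0.0]
force: [-3.1, 2.3, 9.6]
grip_width: -0.003
```

Call:
carry_out --steps '[0,0,-0.5,0,0,0,-1,0,0,-1.5,0,0,0,-1,0,0,-2.5,0,0,0,-1,0,0,-2.5,0,0,0,-1,0,0,-2.5,0,0,0,-1,0,0,-2.5,0,0,-0.5,0,0,1.2,-2,0,0,-1,0.5,0,2,-1,0,0,-1,0.5,0,2,0,0,0,-1,0.5,0,2,0,0,0,-1,0.5,0,2,0,0,0,-1,0.5,0,1,0,0,0,-1,0.5,0,0,0,0,0,0,0.5,0,0,0,0,0,0,0.5]'

```text
time_s: 12.22
eef_pos: [521.9, -100.9, 181.1]
ee_rot: [0.0, -0.142, 0.99, -0.0]
force: [0.0, 0.2, 0.6]
grip_width: 0.751
```

```bash
python3 - <<'E'
from g import *
from rig import cams
todo([576,-16,200],down(np.pi+.30))
print(pose()[2]["joints"])
t=cams.capture("top")[:,:,::-1];cv2.imwrite("pics/top8.png",t)
s=cams.capture("side")[:,:,::-1];cv2.imwrite("pics/side8.png",s)
def cr(im,x,y,w,h,k): return cv2.resize(im[y:y+h,x:x+w],None,fx=k,fy=k,interpolation=cv2.INTER_CUBIC)
cv2.imwrite("pics/t8c.png",np.hstack([cr(t,325,180,55,75,7),cr(t,260,160,55,75,7)]))
E
```

```text
t 12.22 pos [ 521.9 -100.9  181.1] F [0.  0.2 0.6] w 0.751 yaw_x -163.64 tilt 0.04
shift cm (tool) [-7.58  6.62 -1.89]
turn 5deg units [-0.01  0.   -0.17]
[-4.11377310e-01  3.70782263e-01  1.55278265e+00 -1.65894470e-04
  1.21741419e+00 -2.26768715e+00]
```

View pics/t8c.png

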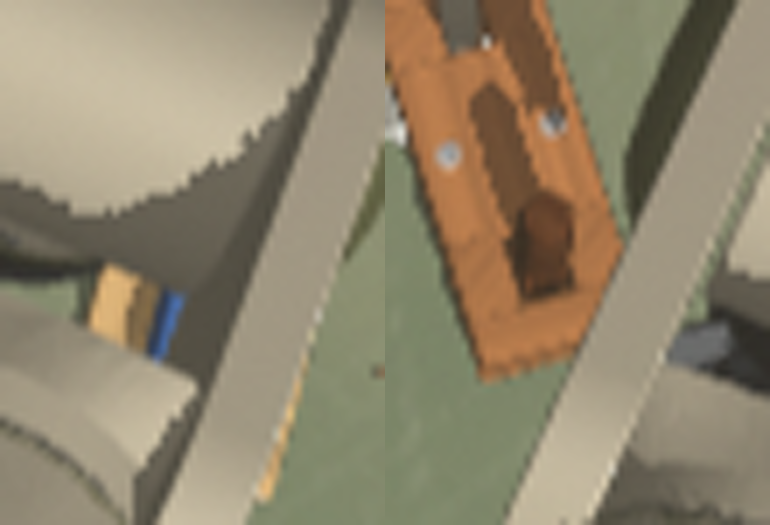

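View pics/side8.png

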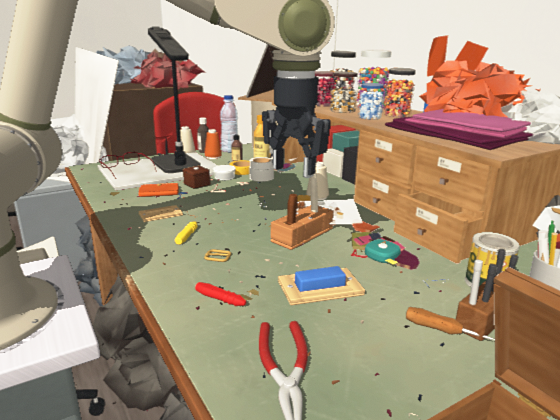

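```bash
cat > sl.py <<'E'
from h import *
t=cv2.imread("pics/top8.png");s=cv2.imread("pics/side8.png")
def wire(im,n,roi,k,boxes):
    x,y,w,h=roi;o=cv2.resize(im[y:y+h,x:x+w],None,fx=k,fy=k,interpolation=cv2.INTER_CUBIC)
    for P,col in boxes:
        q=((proj(n,P)-[x,y]+.5)*k).astype(int)
        for i in range(8):
            for j in range(i):
                if bin(i^j).count("1")==1: cv2.line(o,tuple(map(int,q[i])),tuple(map(int,q[j])),col,1)
    return o
sx,sy,sw=619.2,-2.9,.302
c,sn=np.cos(sw),np.sin(sw)
B=[(box(sx,sy,sw,150,60,0,48),(0,255,0)),(box(sx-45*c,sy-45*sn,sw,25,19,8,48),(255,0,0)),(box(sx-45*c,sy-45*sn,sw,22,16,48,109),(255,255,0))]
cv2.imwrite("pics/w8.png",np.hstack([wire(t,"top",(262,150,42,72),8,B),wire(s,"side",(262,185,54,72),8,B)]))
print(sx-45*c,sy-45*sn)
E
python3 sl.py
```

```text
576.2365407704715 -16.28436292965167
```

View pics/w8.png

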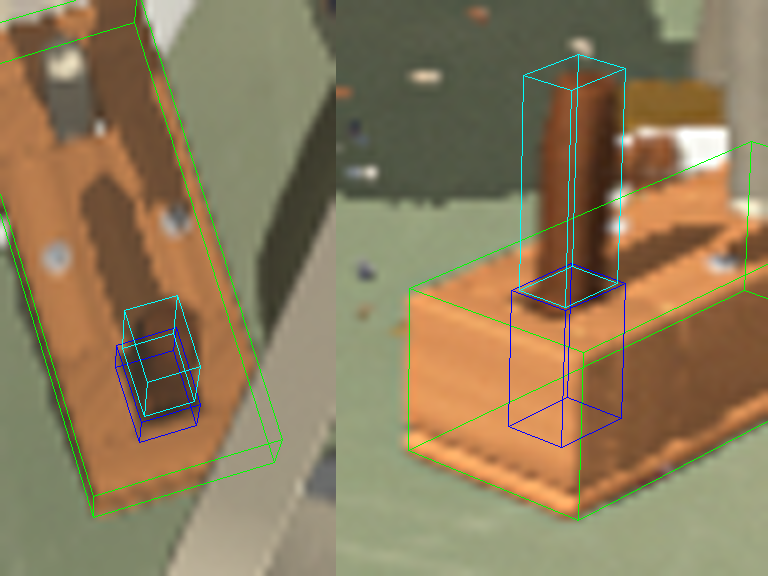

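```bash
python3 - <<'E'
from h import *
t=cv2.imread("pics/top0.png");s=cv2.imread("pics/side0.png")
def cr(im,x,y,w,h,k):
    o=cv2.resize(im[y:y+h,x:x+w],None,fx=k,fy=k,interpolation=cv2.INTER_CUBIC).astype(float)
    o=np.clip(255*(o/255)**.6,0,255).astype(np.uint8)
    for i in range(0,w,5): cv2.putText(o,str(x+i),(i*k,10),0,.35,(255,255,255),1);cv2.line(o,(i*k,12),(i*k,18),(255,255,255),1)
    for i in range(0,h,5): cv2.putText(o,str(y+i),(0,i*k+4),0,.35,(255,255,255),1)
    return o
cv2.imwrite("pics/e.png",np.hstack([cr(t,270,182,24,28,16),cr(s,282,190,24,38,11)[:448] if 0 else np.vstack([cr(s,282,191,24,37,12),np.zeros((4,288,3),np.uint8)])]))
E
```

```text
(no output)
```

View pics/e.png

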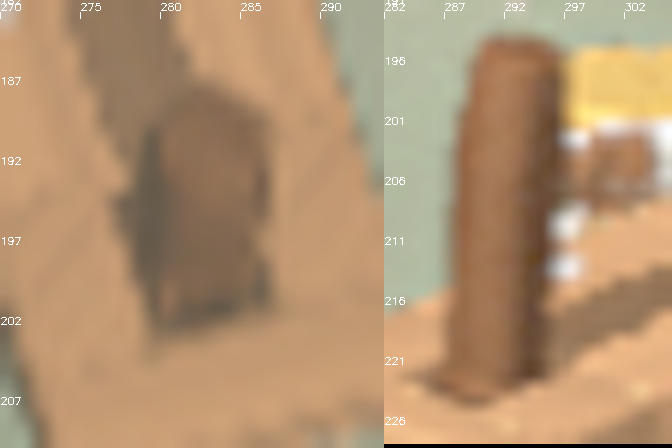

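```bash
python3 - <<'E'
from h import *
for a,b in (((283,190.5),(293.3,195.5)),((283,191.5),(293.3,196.5))):
    print(tri([("top",*a),("side",*b)]))
print(ray("top",283,191,106),ray("side",293.3,196,106))
print(ray("top",283,198.5,48),ray("side",291.3,221.5,48))
print(proj("side",[[576.2,-16.3,48],[576.2,-16.3,109]]),proj("top",[[576.2,-16.3,48],[576.2,-16.3,109]]))
E
```

```text
(array([579.91808312, -18.89544351, 104.83316137]), [array([-0.06793005,  0.1182649 ]), array([ 0.14966304, -0.02291518])])
(array([578.67808572, -19.36509762, 102.8463571 ]), [array([ 0.1144083 , -0.19896884]), array([-0.25239903,  0.03815658])])
[578.80394153 -19.02780653 106.        ] [576.18352073 -23.99462524 106.        ]
[570.95879128 -20.34936982  48.        ] [574.26472595 -22.17330028  48.        ]
[[290.56924197 220.35864869]
 [291.33150811 193.52358539]] [[281.3422161  196.37202791]
 [281.84679486 191.86827908]]
```

```bash
python3 - <<'E'
from g import *
todo([577.5,-20,170],down(np.pi+.30))
E
```

```text
t 12.32 pos [ 522.  -101.6  180.9] F [ 0.6 -0.5  0.3] w 0.752 yaw_x -163.7 tilt 0.03
shift cm (tool) [-7.62  6.28  1.09]
turn 5deg units [-0.    0.   -0.18]
```

Call:
carry_out --steps '[-0.6,0.5,0,0,0,-0.1,0.5,-1.2,1,0,0,0,-0.08,0.5,-1.4,1.2,0,0,0,0,0.5,-1.4,1.2,0.3,0,0,0,0.5,-1.4,1.2,0.4,0,0,0,0.5,-1,0.8,0.4,0,0,0,0.5,-0.62,0.38,0,0,0,0,0.5,0,0,0,0,0,0,0.5,0,0,0,0,0,0,0.5,0,0,0,0,0,0,0.5]'

```text
time_s: 13.15
eef_pos: [575.9, -19.0, 170.0]
ee_rot: [0.0, -0.151, 0.989, -0.0]
force: [0.2, 0.3, 0.0]
grip_width: 0.75
```

```bash
python3 - <<'E'
from g import *
todo([577.5,-20,72],down(np.pi+.30))
E
python3 zoom.py 9 240 140 100 110 5
```

```text
t 13.15 pos [575.9 -19.  170. ] F [0.2 0.3 0. ] w 0.75 yaw_x -162.68 tilt 0.01
shift cm (tool) [-0.12 -0.14  9.8 ]
turn 5deg units [-0.    0.    0.03]
t 13.15 pos [575.9 -19.  170. ] F [0.2 0.3 0. ] w 0.75 yaw_x -162.68 tilt 0.01
shift cm (tool) [ 10.73 -15.84   0.  ]
turn 5deg units [-0.    0.    6.67]
```

View pics/z9.png

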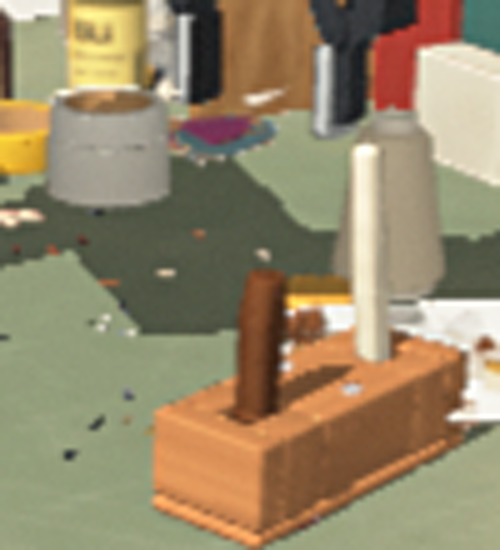

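Call:
carry_out --steps '[-0.06,-0.07,0.8,0,0,0,0.5,-0.06,-0.07,1.5,0,0,0,0.5,0,0,2,0,0,0,0.5,0,0,1.5,0,0,0,0.5,0,0,0,0,0,0,0.5,0,0,0,0,0,0,0.5]'

```text
time_s: 13.7
eef_pos: [577.3, -19.6, 111.4]
ee_rot: [-0.001, -0.151, 0.989, 0.0]
force: [0.2, 0.9, 0.9]
grip_width: 0.752
```

```bash
python3 zoom.py 10 240 120 100 110 5; python3 -c "
from rig import cams;import cv2
cv2.imwrite('pics/top10.png',cv2.resize(cams.capture('top')[150:230,240:340,::-1],None,fx=6,fy=6,interpolation=2))"
```

```text
t 13.7 pos [577.3 -19.6 111.4] F [0.2 0.9 0.9] w 0.752 yaw_x -162.66 tilt 0.07
shift cm (tool) [ 10.85 -15.74   0.  ]
turn 5deg units [ 0.   -0.01  6.68]
```

View pics/z10.png

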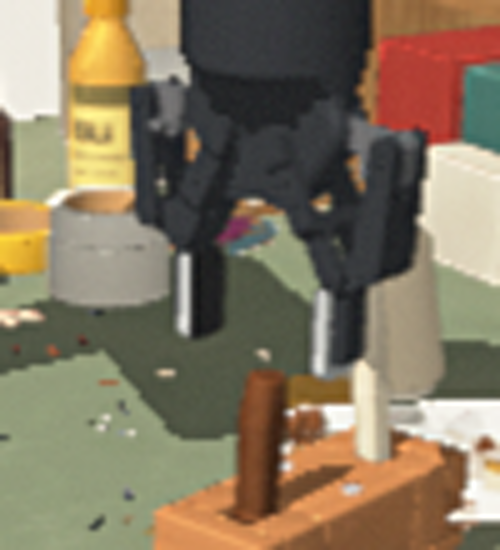

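View pics/top10.png

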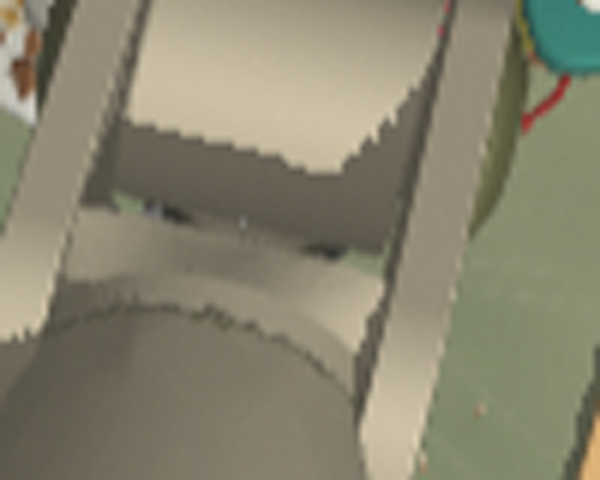

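Call:
carry_out --steps '[0,0,0.8,0,0,0,0.5,0,0,1.5,0,0,0,0.5,0,0,1.2,0,0,0,0.5,0,0,0.4,0,0,0,0.5,0,0,0,0,0,0,0.5,0,0,0,0,0,0,0,0,0,0,0,0,0,-0.3,0,0,0,0,0,0,-0.6,0,0,0,0,0,0,-1,0,0,0,0,0,0,-1,0,0,0,0,0,0,-1,0,0,0,0,0,0,-1,0,0,0,0,0,0,-1]'

```text
time_s: 14.88
eef_pos: [577.5, -18.4, 73.2]
ee_rot: [0.0, -0.151, 0.989, 0.001]
force: [-1.2, 5.0, 2.0]
grip_width: 0.182
```

```bash
python3 zoom.py 11 240 120 100 110 5
```

```text
t 14.88 pos [577.5 -18.4  73.2] F [-1.2  5.   2. ] w 0.182 yaw_x -162.63 tilt 0.08
shift cm (tool) [ 10.92 -15.84  -0.03]
turn 5deg units [0.02 0.   6.68]
```

View pics/z11.png

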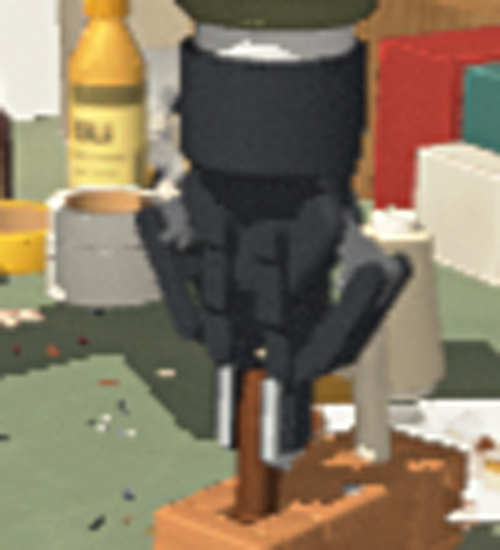

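Call:
carry_out --steps '[0,0.1,-0.2,0,0,0,-1,0,0.05,-0.4,0,0,0,-1,0,0,-0.8,0,0,0,-1,0,0,-1,0,0,0,-1,0,0,-1,0,0,0,-1,0,0,-1,0,0,0,-1,0,0,-1.5,0,0,0,-1,0,0,-2,0,0,0,-1,0,0,-2,0,0,0,-1,0,0,-1,0,0,0,-1,0,0,0,0,0,0,-1]'

```text
time_s: 15.85
eef_pos: [578.1, -18.1, 184.6]
ee_rot: [0.002, -0.151, 0.989, -0.001]
force: [0.5, 0.4, 0.3]
grip_width: 0.181
```

```bash
python3 zoom.py 12 230 80 110 130 5;python3 -c "
from rig import cams;import cv2
cv2.imwrite('pics/top12.png',cams.capture('top')[:,:,::-1])"
```

```text
t 15.85 pos [578.1 -18.1 184.6] F [0.5 0.4 0.3] w 0.181 yaw_x -162.63 tilt 0.28
shift cm (tool) [ 1.099e+01 -1.585e+01 -1.000e-02]
turn 5deg units [-0.01  0.06  6.68]
```

View pics/z12.png

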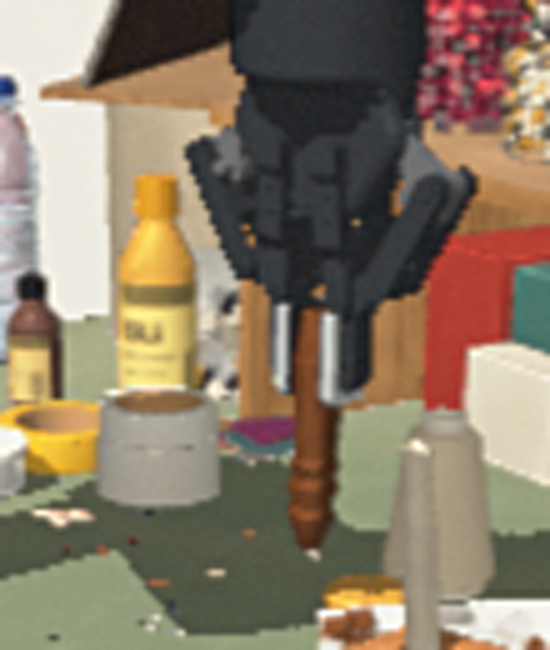

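View pics/top12.png

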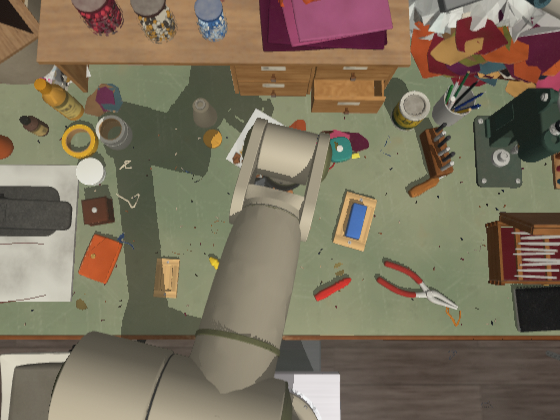

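```bash
python3 - <<'E'
from g import *
todo([478,-186,190],down(np.pi-.367))
im=cv2.imread("pics/top12.png");roi=(335,195,45,55);b=bluemask(im,roi)
r=fit({"top":(roi,b)},[521,-202,-28],(84.4,34.4,8,31.6));print("block top fit",r.x,r.fun,b.sum())
rt=(320,180,70,80)
x,y,w,h=rt
m=woodmask(im,rt);m=np.maximum(m,bluemask(im,rt)).astype(np.uint8);m=cv2.morphologyEx(m,cv2.MORPH_CLOSE,np.ones((9,9)))
r=fit({"top":(rt,m.astype(float))},[521,-202,-28],(135,80,0,12));print("holder",r.x,r.fun)
print("nose px pred",proj("side",[[578.1,-18.1,119.4]]))
cv2.imwrite("pics/t12c.png",cv2.resize(im[185:255,325:385],None,fx=8,fy=8,interpolation=2))
E
```

```text
t 15.95 pos [576.9 -17.8 181.4] F [-1.2 -0.3 -0.1] w 0.182 yaw_x -162.64 tilt 0.02
shift cm (tool) [ 14.46 -13.1   -0.86]
turn 5deg units [ 0.   -0.01  7.68]
block top fit [ 520.33101309 -201.84338683  -27.17697631] 63.15686274509804 472.0
holder [ 521.490474   -201.54242401  -27.80787044] 49.2078431372549
nose px pred [[292.70554538 188.9236443 ]]
```

View pics/t12c.png

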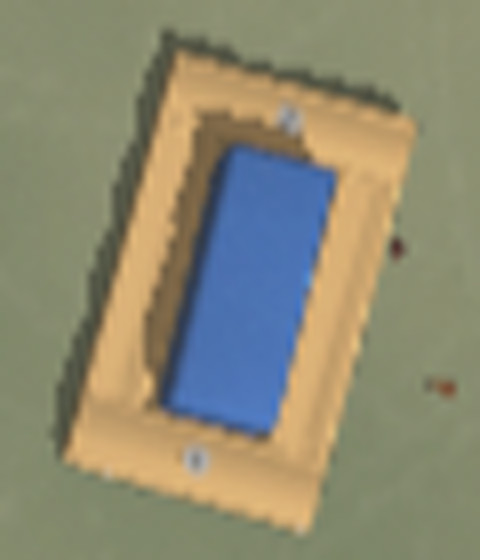

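Call:
carry_out --steps '[0.5,-0.4,-0.2,0,0,0,-1,1,-0.9,-0.3,0,0,0,-1,1.5,-1.4,-0.3,0,0,0,-1,1.6,-1.5,0,0,0,0,-1,1.6,-1.5,0,0,0,0,-1,1.6,-1.5,0,0,0,0,-1,1.6,-1.5,0,0,0,0,-1,1.6,-1.4,0,0,0,0,-1,1.5,-1.3,0,0,0,0,-1,1.2,-1,0,0,0,0.5,-1,0.76,-0.7,0,0,0,1,-1,0,0,0,0,0,1,-1,0,0,0,0,0,1,-1,0,0,0,0,0,1,-1,0,0,0,0,0,1,-1,0,0,0,0,0,1,-1,0,0,0,0,0,0.7,-1,0,0,0,0,0,0.5,-1,0,0,0,0,0,0,-1,0,0,0,0,0,0,-1]'

```text
time_s: 17.62
eef_pos: [477.2, -186.2, 189.5]
ee_rot: [-0.0, 0.183, 0.983, 0.0]
force: [1.0, -0.7, 0.1]
grip_width: 0.18
```

Call:
carry_out --steps '[0,0,0,0,-0.5,0,-1,0,0,0,0,-0.8,0,-1,0,0,0,0,-0.8,0,-1,0,0,0,0,-0.8,0,-1,0,0,0,0,-0.8,0,-1,0,0,0,0,-0.8,0,-1,0,0,0,0,-0.8,0,-1,0,0,0,0,-0.8,0,-1,0,0,0,0,-0.8,0,-1,0,0,0,0,-0.8,0,-1,0,0,0,0,-0.8,0,-1,0,0,0,0,-0.5,0,-1,0,0,0,0,0,0,-1,0,0,0,0,0,0,-1]'

```text
time_s: 18.78
eef_pos: [478.0, -185.4, 189.7]
ee_rot: [0.369, 0.169, 0.911, -0.068]
force: [0.1, 0.3, -0.5]
grip_width: 0.183
```

```bash
cat > fin.py <<'E'
from g import *
import sys
f=-.367;th=np.pi/4
z=np.array([np.cos(f)*np.sin(th),np.sin(f)*np.sin(th),-np.cos(th)])
y=np.array([-np.sin(f),np.cos(f),0])
p,R,s=pose();M=R.as_matrix()
if y@M[:,1]<0:y=-y
x=np.cross(y,z)
Rt=Ro.from_matrix(np.c_[x,y,z])
nose=np.array([520.6,-202.0,75]) if len(sys.argv)<2 else np.array(eval(sys.argv[1]))
nz=p+65*M[:,2]
print("nose now",nz.round(1),"toolz",M[:,2].round(3),"joints",s["joints"].round(2))
todo(p+nose-nz,Rt)
E
python3 fin.py; python3 zoom.py 13 250 120 120 130 5
```

```text
nose now [ 520.2 -201.6  143. ] toolz [ 0.65  -0.249 -0.718] joints [-0.73  0.04  2.17  0.91  0.32 -2.72]
t 18.78 pos [ 478.  -185.4  189.7] F [ 0.1  0.3 -0.5] w 0.183 yaw_x 158.91 tilt 44.11
shift cm (tool) [ 4.7  -0.04  4.92]
turn 5deg units [ 0.01 -0.18 -0.01]
t 18.78 pos [ 478.  -185.4  189.7] F [ 0.1  0.3 -0.5] w 0.183 yaw_x 158.91 tilt 44.11
shift cm (tool) [-3.29 -0.04  3.19]
turn 5deg units [-0.37  8.82 -0.95]
```

View pics/z13.png

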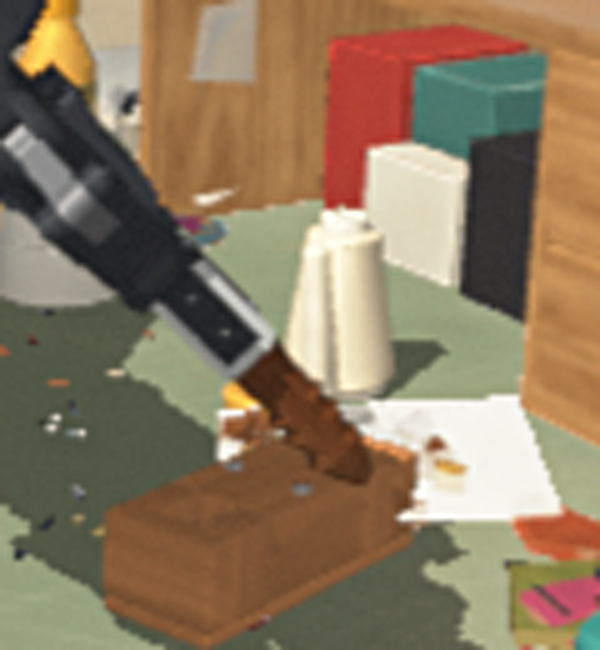

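Call:
carry_out --steps '[0.3,0,0.3,0,0,0,-1,0.5,0,0.5,0,0,0,-1,0.5,0,0.5,0,0,0,-1,0.3,0,0.3,0,0,0,-1,0,0,0,0,0,0,-1]'

```text
time_s: 19.25
eef_pos: [479.2, -184.4, 169.7]
ee_rot: [0.368, 0.169, 0.912, -0.068]
force: [0.2, 0.2, -0.6]
grip_width: 0.182
```

```bash
python3 -c "
from h import *;print(proj('side',[[520.2,-201.6,143]]))"; python3 fin.py
```

```text
[[323.96783588 213.36285109]]
nose now [ 521.3 -200.5  122.9] toolz [ 0.648 -0.248 -0.72 ] joints [-0.72  0.08  2.19  1.06  0.28 -2.88]
t 19.25 pos [ 479.2 -184.4  169.7] F [ 0.2  0.2 -0.6] w 0.182 yaw_x 158.93 tilt 43.92
shift cm (tool) [ 3.33 -0.17  3.44]
turn 5deg units [ 0.01 -0.22 -0.01]
```

Call:
carry_out --steps '[0,0,0,0,0,0.5,-1,0,0,0,0,0,1,-1,0,0,0,0,0,1,-1,0,0,0,0,0,1,-1,0,0,0,0,0,1,-1,0,0,0,0,0,1,-1,0,0,0,0,0,1,-1,0,0,0,0,0,1,-1,0,0,0,0,0,1,-1,0,0,0,0,0,1,-1,0,0,0,0,0,1,-1,0,0,0,0,0,1,-1,0,0,0,0,0,0.5,-1,0,0,0,0,0,0,-1]'

```text
time_s: 20.42
eef_pos: [479.3, -184.6, 170.4]
ee_rot: [0.353, 0.603, 0.704, 0.125]
force: [-0.4, 0.2, 0.5]
grip_width: 0.181
```

```bash
python3 fin.py
```

```text
nose now [ 521.4 -200.8  123.7] toolz [ 0.649 -0.249 -0.719] joints [-0.72  0.08  2.19  1.06  0.28 -1.83]
t 20.42 pos [ 479.3 -184.6  170.4] F [-0.4  0.2  0.5] w 0.181 yaw_x 91.45 tilt 44.02
shift cm (tool) [ 1.57 -3.03  3.48]
turn 5deg units [ -0.1   -0.18 -12.02]
```

Call:
carry_out --steps '[0.1,-0.2,0.2,0,0,0,-1,0.2,-0.4,0.5,0,0,0,-1,0.2,-0.4,0.5,0,0,0,-1,0.2,-0.4,0.5,0,0,0,-1,0.2,-0.4,0.5,0,0,0,-1,0,0,0,0,0,0,-1,0,0,0,0,0,0,-1]'

```text
time_s: 21.0
eef_pos: [479.5, -185.8, 140.2]
ee_rot: [0.353, 0.602, 0.705, 0.125]
force: [0.0, 1.1, -0.6]
grip_width: 0.181
```

```bash
python3 fin.py;  python3 zoom.py 14 250 160 120 150 4
```

```text
nose now [ 521.6 -202.    93.5] toolz [ 0.648 -0.249 -0.72 ] joints [-0.72  0.15  2.22  1.41  0.25 -2.19]
t 21.0 pos [ 479.5 -185.8  140.2] F [ 0.   1.1 -0.6] w 0.181 yaw_x 91.55 tilt 43.98
shift cm (tool) [ 0.64 -1.19  1.26]
turn 5deg units [ -0.1   -0.19 -12.  ]
t 21.0 pos [ 479.5 -185.8  140.2] F [ 0.   1.1 -0.6] w 0.181 yaw_x 91.55 tilt 43.98
shift cm (tool) [-1.64  2.73  3.07]
turn 5deg units [  4.29   8.21 -12.32]
```

View pics/z14.png

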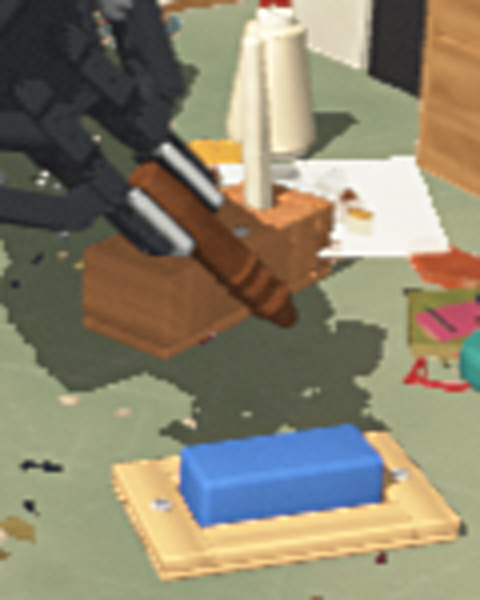

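Call:
carry_out --steps '[0.1,-0.2,0.2,0,0,0,-1,0.2,-0.35,0.4,0,0,0,-1,0.2,-0.35,0.4,0,0,0,-1,0.1,-0.1,0.1,0,0,0,-1,0,0,0,0,0,0,-1,0,0,0,0,0,0,-1,0,0,0,0,0,0,-1,0,0,0,0,0,0,-1]'

```text
time_s: 21.72
eef_pos: [478.8, -185.4, 124.5]
ee_rot: [0.353, 0.603, 0.704, 0.125]
force: [-0.2, 0.0, -0.2]
grip_width: 0.182
```

```bash
python3 -c "
from h import *;print(proj('side',[[521.6,-202,93.5]]))
from rig import cams
t=cams.capture('top')[:,:,::-1];cv2.imwrite('pics/top15.png',t)"; python3 fin.py;  python3 zoom.py 15 250 160 120 150 4
```

```text
[[323.20852575 240.021189  ]]
nose now [ 521.  -201.6   77.6] toolz [ 0.649 -0.249 -0.719] joints [-0.72  0.19  2.23  1.63  0.25 -2.42]
t 21.77 pos [ 478.8 -185.4  124.4] F [ 0.3 -0.4 -0.8] w 0.177 yaw_x 91.46 tilt 44.02
shift cm (tool) [ 0.05 -0.2   0.18]
turn 5deg units [ -0.1   -0.18 -12.02]
t 21.77 pos [ 478.8 -185.4  124.4] F [ 0.3 -0.4 -0.8] w 0.177 yaw_x 91.46 tilt 44.02
shift cm (tool) [-1.68  2.77  3.13]
turn 5deg units [  4.29   8.22 -12.34]
```

View pics/z15.png

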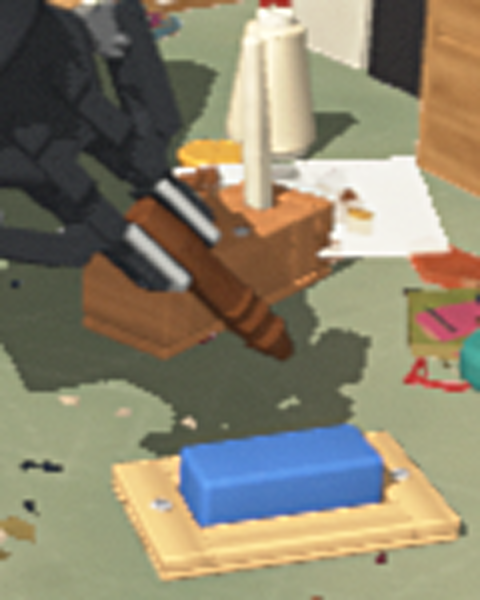

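View pics/top15.png

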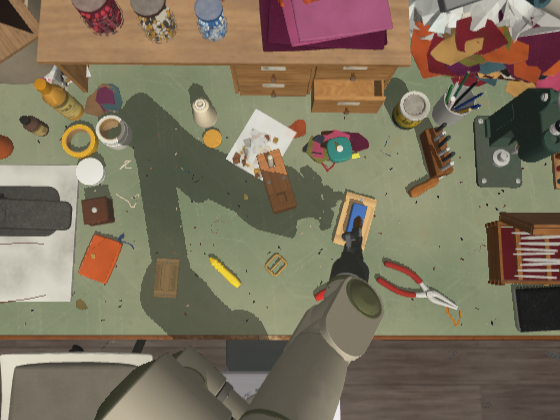

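```bash
python3 -c "
from h import *
print(proj('side',[[521,-201.6,77.6]]),proj('top',[[521,-201.6,77.6]]))
t=cv2.imread('pics/top15.png');cv2.imwrite('pics/t15c.png',cv2.resize(t[185:265,320:390],None,fx=7,fy=7,interpolation=2))"
```

```text
[[322.29699307 248.32282511]] [[359.90587861 217.62013753]]
```

View pics/t15c.png

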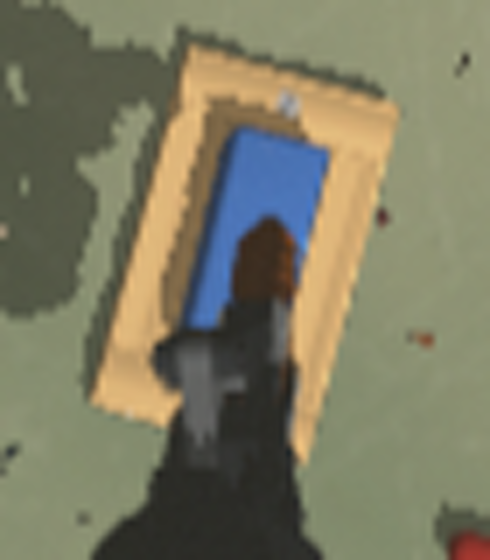

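Call:
carry_out --steps '[0,0,0,0,0,0,-1,0,0,0,0,0,0,-1,0,0,0,0,0,0,-1,0,0,0,0,0,0,-1]'

```text
time_s: 22.15
eef_pos: [478.7, -185.3, 124.1]
ee_rot: [0.353, 0.603, 0.704, 0.125]
force: [1.0, -0.2, -0.5]
grip_width: 0.177
```

```bash
python3 -c "
from rig import readout,finish_job
s=readout.sense();print(s['time_s'],s['dq'].round(4),s['eef_pos'],s['grip_width'],s['force'])
print(finish_job())"
```

```text
22.15 [ 0.      0.0008 -0.0011  0.      0.0009 -0.    ] [ 478.70804383 -185.31007793  124.06069122] 0.17720685455334695 [ 0.96795387 -0.15019951 -0.50512282]
the job is handed in; nothing more can be done
None
```

The job is handed in at 22.15 s of the 58 s allowed. `finish_job` gives no verdict, so what follows rests on my own checks.

**Sanding block:** It is seated in the larger holder's pocket and released. A light press with closed fingers met it at 32 mm above the table, the height of a fully seated block. The top camera showed it flat, about 1 mm off the pocket centre and less than 0.01 rad out of line.

**Slicker:** It is drawn out of its slot and held at about 44° off vertical, nose down. The nose is at about (521, -202, 77) mm, some 45 mm above the middle of the block, and both cameras put it within about 4 mm of that. Before hand-in the joints were still (about 0.001 rad/s), the grip opening was about 15 mm and the wrist force about 1 N, as with nothing touched.

**Checks that disagreed or caused trouble:**
- One fit from the side camera put the seated block about 3 mm off the pocket centre. That is more than the pocket's clearance allows, so I trusted the top camera and the press test.
- Joint 6 reached its limit (-2.88 rad) on the way down to the final pose. I rolled the tool 60° about the stick's own axis, which brought it back to -2.42 rad. No reading showed it past the limit, but the reading was rounded.
- The wrist force peaked at about 10 N in the readings I saw.

The bone folder, beeswax, buckle and tape measure look unmoved in the last pictures. I judged that by eye and did not measure it.

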